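Draw the tray forward and lay out the stirring paddle

ROBOT

A 7-joint arm with a two-finger parallel gripper is mounted at the origin on the work surface. World frame = base frame: x ahead of the robot, y to its left, z up, the work surface at z = 0. Lengths are in m, angles in rad, forces in N, time in s.
With the tool pointing down it reaches from about 0.425 to 0.875 m from the base axis. Payload 4.7 kg.
Tool frame: the origin (TCP) lies on the centre line of the jaws, within the pads' length; the fingertips stand 14 mm ahead of it and the grasp point (between the pads) lies 5 mm behind it; z points along the fingers, y is the direction in which the jaws open and shut (so a half turn about z gives the same grasp; the last joint's range is limited). The gripper opens to 87 mm and grips with 3 to 60 N. Pads are 19 mm wide; open, the fingers measure 117 mm over their backs; the gripper's body (75 mm by 190 mm) begins 51 mm behind the grasp point.
Start: joints at [-1.238, 0.321, -0.07, 1.45, 0.023, 1.371, -0.057], TCP at [0.204, 0.617, 0.202] pointing down, gripper open.
Joint ranges: [-2.86, 2.86], [-0.3, 2.09], [-1.38, 1.24], [0.06, 2.45], [-1.56, 4.7], [0.09, 2.05], [-2.69, 2.69]. Speed limits (rad/s): [2.57, 2.57, 3.14, 3.14, 3.14, 3.14, 3.14].

INTERFACE

Orientations are given as a rotation vector (axis times angle).
In Python, from bench import ctrl gives the robot as it stands. The module is installed in compiled form; this text tells all that it offers.
- The arm moves only by the tool step_arm, never from a script. Its argument "plan" is a list of rows, each a list of 3 entries, a list of its own where there are three numbers: the turn, a rotation vector about the tool's x, y, z in rad, then the shift along the tool's x, y, z in m, then the closure in counts, from 0 (fully open) to 255 (shut). In form: [[[rx, ry, rz], [x, y, z], hand], ...]. A call has exactly 10 rows; each row is the pose to reach, as a shift and turn from the pose commanded when the call began, along the tool's axes at that moment; what a row does not reach only later rows make up. A row lasts 1/8 s, in which the tool goes at most 62.5 mm and 10.7 degrees, less where a joint would pass 70% of its speed; a pose out of reach is approached as far as the arm can. A call with a gripper value outside its range is refused whole. The fingers move at their own pace and stop on an object; "squeeze" is the grip in N (left out, the last holds). Time passes only in rows, so rows that repeat a pose let the fingers close, or fill a call up. It gives the time, the measured TCP pose, the force and the opening at its end, in the units of the state.
- ctrl.get_state(): the state, without advancing time (a new reading comes with each control period).
- ctrl.get_image(name): name is "scene" or "side" or "wrist"; returns the picture (480x640x3 uint8, red, green, blue); there is no depth.
- ctrl.calibration(name): a dict with "fov_y" (degrees; the focal length in pixels is half the picture's height over the tangent of half this angle, whatever the lens; pixels are square), "cx", "cy" (the principal point, pixels), "k1" (the pictures are not rectified: a ray, as slopes to the right and down, at radius r is drawn at 1 + k1 r^2 times it, then the intrinsics apply), "rvec" (rotation vector, rad) and "tvec" (3), from world to camera coordinates, as OpenCV has them. Camera axes: x right, y down, z forward; pixel columns grow to the right and rows downward; lengths in m; the calibration is good to about 2 mm. A picture is of the moment at which its call begins: read the wrist's pose just before it. calibration takes no time and is no camera call; for the wrist camera it gives the pose at the moment of the call.
- ctrl.close_job(): hands the job in, once; it reports no verdict.
Trained networks look in the newest picture that a camera, given by its name, has taken for a name from the list of things; names that differ only in an ending like _2 or _b are one class to them, and where a whole thing is asked for, a point or a joint stands for the part that bears it (a point fixed in the world has none). Each returns a list of dicts, best first, with "score" (0 to 1); they miss things now and then, are a little off and sometimes report something else, mostly with a low value. They report only what shows in the picture. A call takes as long as a camera call. They do not tell look-alikes from the thing itself.
- ctrl.cut_out(camera, label): "pixels" (480x640 bool, what is visible of it) and "rect" ([left, top, width, height] in pixels, round what is visible of it).
The state is a dict: "time": time; "joint_positions": joint angles; "qd": joint speeds; "joint_torque": joint torques, N m; "position": TCP position; "tool_rot": TCP orientation; "ft_force": force on the tool from outside, world axes, zero at the start; "torque": the same for the moment, N m; "grip_width": opening from 0.0 (shut) to 1.0 (fully open).
Only numpy, scipy, OpenCV 4.12 (cv2) and the standard library are available. Lean on these libraries where they do the work, as an engineer would, in place of code of your own. Each camera call takes 0.05 s, during which the arm holds its last target.

TASK

Move the sample bottle that stands in front of the steel tray out of its way and stand it upright elsewhere on the bench; then hook a fingertip behind the tray's far lip and draw the tray towards you, moving it only by that lip and into nothing, until it lies parallel to the square can at the left with the line of the can running along the middle of the tray. Draw the long stirring paddle out of the can, regripping along its shaft so that you hold it near its middle as it comes free, and lay it down gently (do not drop it) flat on the tray floor beside the beaker and the little jar, which stay standing in the tray. Do not shove or tip anything that stands round about.

Things in the scene. Friction and masses are not known exactly. Their poses are not given: they have to be found in the camera images.
- tray: Shallow steel tray, loose, about 0.5 kg, 30 mm high. Over its lip 150 mm (x) by 324 mm (y); inside 130 by 304; floor and walls 3 mm. The flat lip round the top is 5 mm thick, 7 mm out from the walls. Origin: centre of the underside; x points away from the robot to the far lip (outer edge at x = +75 mm), y along its length to the left, z up.
- can: Square aluminium can lying level on a low steel rack at the left; fixed. Outside 46 mm square, inside 42, 250 mm long; 50 to 96 mm above the bench, inner floor at 52; mouth open to the right. Origin: on the bench under the middle of the mouth; y along the can's axis from mouth to closed end, x away from the robot, z up. The rack begins 36 mm behind the mouth and is 116 mm wide at its feet.
- can_mouth (a point): Centre of the can's open mouth, 73 mm above the bench, on the can's axis.
- paddle: Steel stirring paddle, about 0.13 kg, 250 mm long, loose on the can's floor, 45 to 65 mm of its round shaft (10 mm diameter, 210 long) sticking out. A flat blade 40 long, 30 wide, 3 thick is at its inner end. Origin: on the shaft's axis at mid-length; y along the shaft to the blade. It balances near mid-length: once more than 120 mm is out it tips down unless held.
- paddle_blade_end (a point): Middle of the blade's end edge, 125 mm from the paddle's origin.
- paddle_shaft_end (a point): Centre of the free shaft end, 125 mm from the paddle's origin, the end that sticks out.
- beaker: Small open glass beaker, 40 mm diameter, 48 mm high, standing loose in the far half of the tray, left or right of its middle. Origin: centre of its foot.
- weigh_jar: Small brown glass jar with steel cap, 38 mm diameter, 44 mm high, standing loose in the far half of the tray, on the other side of the middle from the beaker. Origin: centre of its foot.
- tip_box: Low grey plastic box with clear lid, 58 by 62 mm, 50 mm high, loose, standing beyond the far lip, near one end of the tray. Origin: centre of its underside.
- cream_jar: Low white plastic jar with black cap, 60 mm diameter, 56 mm high, loose, beyond the far lip near the other end of the tray. Origin: centre of its underside.
- amber_bottle: Brown glass bottle, 60 mm diameter, 115 mm high, loose, bystander right of the tray. Origin: centre of its underside.
- sample_bottle: Straight-sided clear glass bottle with a white cap, 48 mm diameter, 85 mm high, 0.2 kg, loose, standing on the bench 15 to 40 mm in front of the tray (on the robot's side), in its way. Origin: centre of its underside.
- tub: Open white plastic tub, 64 mm diameter, 60 mm high, loose, bystander at the right. Origin: centre of its underside.
- flask: Conical glass flask, 64 mm diameter at its foot, 90 mm high, loose, bystander to the left of the tray. Origin: centre of its underside.
Not all that is in view belongs to the job. Leave any purple look-alike of the sample_bottle alone.

How it is judged:
By the outcome, as a careful person would: the job done as asked, in the order asked, and still so for the second after the job is handed in, with the robot touching nothing.
It also fails if it takes over 70 s, if anything falls off the work surface, if the arm or the gripper's body presses on something with over 40 N, if the wrist force passes 120 N, or if a joint passes its speed limit or range.

## Working session

There is one attempt and no reset: what is moved stays moved. The work goes in short steps, Python scripts to look and compute and a tool call to move; the robot and the scene stay as the last step left them, time stands still between calls to the robot, and variables do not carry over. Pictures are saved under pics/ and viewed, and the job is handed in when it is done.

Besides the shell and the picture viewer there is one more tool, called after "Call:" as name(argument=value, ...) on one line, values as JSON. step_arm: Moves the arm, as the interface text tells. Its arguments: {"type":"object","properties":{"plan":{"type":"array"},"squeeze":{"type":"number"}},"required":["plan"]}

```bash
mkdir -p pics; ls; python3 - <<'E'
from bench import ctrl
import cv2
s=ctrl.get_state()
for k,v in s.items(): print(k,v)
for c in ["scene","side","wrist"]:
    im=ctrl.get_image(c); cv2.imwrite(f"pics/{c}0.png",im[:,:,::-1]); print(c,ctrl.calibration(c))
E
```

```text
pics
time 0.0
joint_positions [-1.23791905  0.32181506 -0.07009282  1.45170256  0.02259377  1.3707791
 -0.05691709]
qd [ 0.00064854  0.0006591   0.00032303 -0.00283807  0.00119144 -0.00173763
 -0.00045351]
joint_torque [-5.91866155e-04 -4.91303337e+01 -4.03946433e-01 -3.12530279e+01
 -6.37592515e-02  4.38487914e-02  1.87615096e-04]
position [0.20356767 0.61666735 0.20045293]
tool_rot [-4.98550598e-01 -3.10156321e+00  2.99202376e-03]
ft_force [-0.43613857 -0.23156121 -0.59162771]
torque [-0.03081199  0.01740242 -0.03033476]
grip_width 1.0033207066641312
scene {'fov_y': 47.29143739892456, 'cx': 319.8753825427929, 'cy': 234.23394443722438, 'k1': -0.05337400873957765, 'rvec': array([ 1.85619675,  1.57814854, -0.69639833]), 'tvec': array([-0.02083935, -0.29372998,  1.58375859])}
side {'fov_y': 54.35299394989547, 'cx': 318.6352605836876, 'cy': 240.84185264683018, 'k1': -0.04522016265699733, 'rvec': array([ 0.56900664, -2.76182917,  1.02290557]), 'tvec': array([0.46040485, 0.23253235, 0.82015891])}
wrist {'fov_y': 67.27629224860033, 'cx': 316.8158795619609, 'cy': 236.46263877315417, 'k1': -0.03968281141726877, 'rvec': array([-2.33634864, -1.68976815, -0.25403009]), 'tvec': array([-0.64835318, -0.03620263,  0.39237844])}
```

View pics/scene0.png

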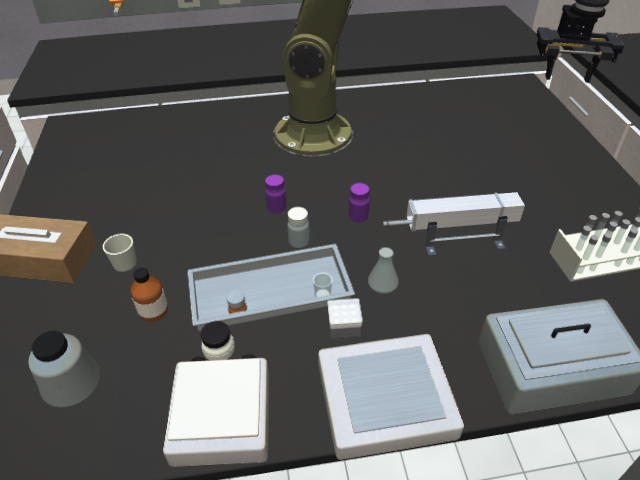

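View pics/side0.png

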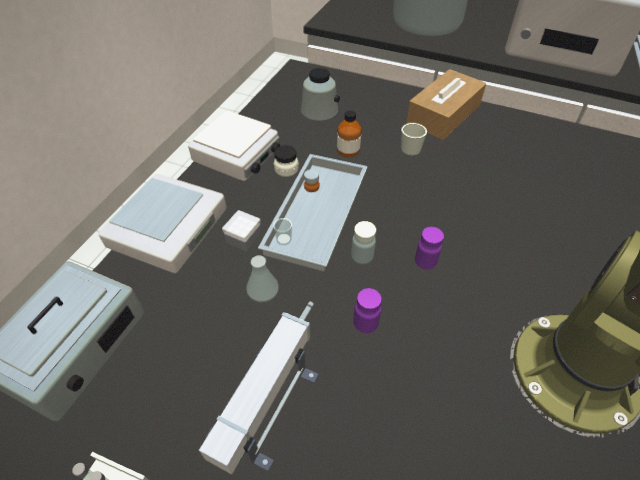

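View pics/wrist0.png

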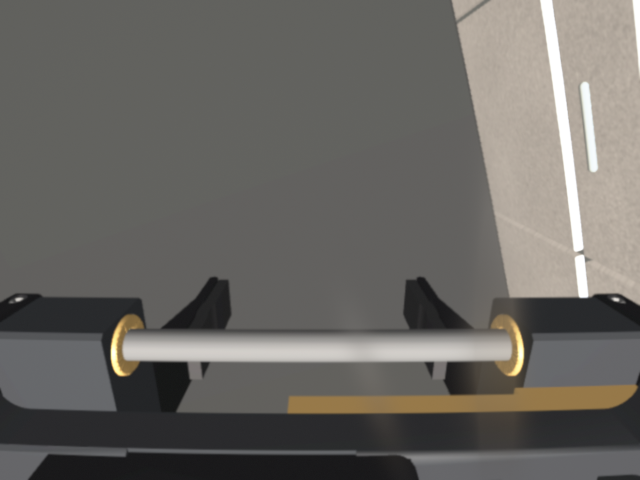

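```bash
cat > h.py <<'E'
import numpy as np, cv2
from scipy.spatial.transform import Rotation as R
from scipy.optimize import least_squares
def cam(c,cal=None):
    if cal is None:
        from bench import ctrl
        cal=ctrl.calibration(c)
    f=240/np.tan(np.radians(cal['fov_y'])/2)
    return dict(f=f,cx=cal['cx'],cy=cal['cy'],k=cal['k1'],R=R.from_rotvec(cal['rvec']).as_matrix(),t=np.array(cal['tvec']))
def proj(C,P):
    P=np.atleast_2d(P); q=P@C['R'].T+C['t']; s=q[:,:2]/q[:,2:]
    r2=(s**2).sum(1,keepdims=True); s=s*(1+C['k']*r2)
    return s*C['f']+[C['cx'],C['cy']]
def ray(C,uv):
    d=(np.atleast_2d(uv).astype(float)-[C['cx'],C['cy']])/C['f']; s=d.copy()
    for _ in range(20): s=d/(1+C['k']*(s**2).sum(1,keepdims=True))
    v=np.c_[s,np.ones(len(s))]@C['R']; o=-C['R'].T@C['t']
    return o,v/np.linalg.norm(v,axis=1,keepdims=True)
def onz(C,uv,z):
    o,v=ray(C,uv); return o+v*((z-o[2])/v[:,2:])
def tri(obs):
    A=np.zeros((3,3));b=np.zeros(3)
    for C,uv in obs:
        o,v=ray(C,uv); M=np.eye(3)-np.outer(v[0],v[0]); A+=M;b+=M@o
    return np.linalg.solve(A,b)
def cyl(r,h,prof=None,n=48):
    a=np.linspace(0,2*np.pi,n,endpoint=False)
    prof=prof or [(r,0),(r,h)]
    return np.vstack([np.c_[rr*np.cos(a),rr*np.sin(a),0*a+z] for rr,z in prof])
def box(x0,x1,y0,y1,z0,z1):
    return np.array([[x,y,z] for x in(x0,x1) for y in(y0,y1) for z in(z0,z1)])
def T(p,P):
    c,s=np.cos(p[2]),np.sin(p[2]); return np.c_[c*P[:,0]-s*P[:,1]+p[0], s*P[:,0]+c*P[:,1]+p[1],P[:,2]]
def mbox(m):
    ys,xs=np.nonzero(m); return np.array([xs.min(),ys.min(),xs.max()+1,ys.max()+1])
def pbox(uv): return np.r_[uv.min(0),uv.max(0)]
E
cat > det.py <<'E'
import sys,pickle
from bench import ctrl
from h import *
names=sys.argv[2:]; out={}
for c in ["scene","side"]:
    im=ctrl.get_image(c); cv2.imwrite(f"pics/{c}_{sys.argv[1]}.png",im[:,:,::-1])
    for n in names:
        d=ctrl.cut_out(c,n)
        out[c,n]=d
        print(c,n,[(round(x['score'],2),list(map(int,x['rect']))) for x in d][:4])
pickle.dump(out,open(f"det_{sys.argv[1]}.pkl","wb"))
E
python3 det.py a tray can paddle beaker weigh_jar tip_box cream_jar amber_bottle sample_bottle tub flask
```

```text
scene tray [(0.64, [190, 243, 162, 86])]
scene can [(0.96, [406, 189, 117, 67])]
scene paddle [(0.53, [385, 218, 24, 7])]
scene beaker [(0.75, [314, 273, 18, 25])]
scene weigh_jar [(0.95, [227, 288, 17, 23])]
scene tip_box [(0.95, [327, 300, 33, 40])]
scene cream_jar [(0.73, [204, 318, 31, 43])]
scene amber_bottle [(0.89, [130, 267, 35, 55]), (0.37, [203, 318, 32, 42])]
scene sample_bottle [(0.7, [284, 205, 24, 42]), (0.56, [348, 182, 21, 41]), (0.49, [201, 320, 35, 42])]
scene tub [(0.67, [106, 233, 33, 39])]
scene flask [(0.16, [405, 189, 119, 69])]
side tray [(0.75, [259, 155, 110, 114])]
side can [(0.84, [197, 310, 121, 162])]
side paddle [(0.5, [299, 305, 14, 14])]
side beaker [(0.62, [274, 219, 17, 23])]
side weigh_jar [(0.64, [305, 171, 14, 17])]
side tip_box [(0.74, [217, 212, 45, 37])]
side cream_jar [(0.61, [273, 146, 24, 27]), (0.43, [201, 313, 113, 161])]
side amber_bottle [(0.61, [336, 109, 26, 47])]
side sample_bottle [(0.96, [413, 228, 33, 42]), (0.83, [351, 223, 23, 38]), (0.67, [352, 286, 30, 46])]
side tub [(0.93, [397, 124, 31, 33]), (0.45, [200, 315, 114, 156]), (0.34, [259, 152, 108, 115])]
side flask [(0.81, [244, 254, 35, 48])]
```

```bash
cat > fit.py <<'E'
import pickle,sys
from h import *
def hull_mask(uv):
    m=np.zeros((480*4,640*4),np.uint8); cv2.fillConvexPoly(m,cv2.convexHull((uv*4+2).astype(np.int32)),1); return m
def fitobj(obs,P,p0,rot):
    # obs list of (C,mask); residual: directional extents (support function) of hull
    th=np.linspace(0,2*np.pi,24,endpoint=False); D=np.c_[np.cos(th),np.sin(th)]
    tg=[]
    for C,m in obs:
        mm=m.astype(np.uint8); n,l,st,_=cv2.connectedComponentsWithStats(mm)
        k=1+np.argmax(st[1:,4]); ys,xs=np.nonzero(l==k)
        pts=np.vstack([np.c_[xs,ys],np.c_[xs+1,ys],np.c_[xs,ys+1],np.c_[xs+1,ys+1]])-0.5
        tg.append((pts@D.T).max(0))
    def f(p):
        p=np.r_[p,0] if not rot else p
        return np.concatenate([(proj(C,T(p,P))@D.T).max(0)-t for (C,_),t in zip(obs,tg)])
    r=least_squares(f,p0 if rot else p0[:2],loss='soft_l1',f_scale=1.5,x_scale=[.01,.01,.05][:3 if rot else 2])
    return r.x, np.sqrt(np.mean(f(r.x)**2))
models=dict(
 tray=(np.vstack([box(-.075,.075,-.162,.162,.025,.03),box(-.068,.068,-.155,.155,0,.025)]),True),
 can=(box(-.023,.023,0,.25,.05,.096),True),
 beaker=(cyl(.02,.048)+[0,0,.003],False), weigh_jar=(cyl(.019,.044)+[0,0,.003],False),
 tip_box=(box(-.029,.029,-.031,.031,0,.05),True), cream_jar=(cyl(.03,.056),False),
 amber_bottle=(cyl(0,0,[(.03,0),(.03,.07),(.012,.115)]),False),
 sample_bottle=(cyl(.024,.085),False), tub=(cyl(.032,.06),False), flask=(cyl(0,0,[(.032,0),(.012,.09)]),False))
if __name__=="__main__":
    out=pickle.load(open(f"det_{sys.argv[1]}.pkl","rb"))
    CS={c:cam(c) for c in("scene","side")}
    sel={('side','sample_bottle'):1} if sys.argv[1]=='a' else {}
    for n,(P,rot) in models.items():
        for cs in (["scene","side"],["scene"],["side"]):
            obs=[]
            for c in cs:
                d=out.get((c,n))
                if d and d[0]['score']>.3: obs.append((CS[c],d[sel.get((c,n),0)]['pixels']))
            if len(obs)<len(cs): continue
            m=obs[0][1]; ys,xs=np.nonzero(m)
            p0=onz(obs[0][0],[[xs.mean(),ys.mean()]],.03)[0]; p0[2]=0
            if n=='can':p0[1]-=.125
            x,e=fitobj(obs,P,p0,rot); print(n,cs,np.round(x,4),'rms',round(e,2))
E
python3 fit.py a; python3 - <<'E'
import cv2
a=cv2.imread('pics/scene_a.png')[180:350,175:425];cv2.imwrite('pics/cropS.png',cv2.resize(a,None,fx=3,fy=3,interpolation=2))
a=cv2.imread('pics/side_a.png')[130:330,200:460];cv2.imwrite('pics/cropD.png',cv2.resize(a,None,fx=3,fy=3,interpolation=2))
E
```

```text
tray ['scene', 'side'] [ 0.5822 -0.1763  0.088 ] rms 1.3
tray ['scene'] [ 0.579  -0.1775  0.0873] rms 1.33
tray ['side'] [ 0.5834 -0.1754  0.0898] rms 0.87
can ['scene', 'side'] [ 0.4791  0.1448 -0.0418] rms 9.52
can ['scene'] [ 0.4864  0.1407 -0.061 ] rms 8.0
can ['side'] [ 0.4778  0.1459 -0.0363] rms 9.1
beaker ['scene', 'side'] [ 0.6141 -0.0725] rms 2.37
beaker ['scene'] [ 0.6058 -0.0707] rms 2.08
beaker ['side'] [ 0.6176 -0.0755] rms 0.43
weigh_jar ['scene', 'side'] [ 0.6253 -0.2455] rms 1.45
weigh_jar ['scene'] [ 0.6227 -0.2454] rms 1.52
weigh_jar ['side'] [ 0.6272 -0.2468] rms 0.93
tip_box ['scene', 'side'] [ 0.6983 -0.0423 -0.0887] rms 1.21
tip_box ['scene'] [ 0.6961 -0.042  -0.0821] rms 1.01
tip_box ['side'] [ 0.7004 -0.043  -0.0905] rms 1.09
cream_jar ['scene', 'side'] [ 0.7136 -0.2858] rms 1.1
cream_jar ['scene'] [ 0.7132 -0.2857] rms 1.23
cream_jar ['side'] [ 0.7145 -0.2868] rms 0.89
amber_bottle ['scene', 'side'] [ 0.5956 -0.4168] rms 0.68
amber_bottle ['scene'] [ 0.594  -0.4168] rms 0.46
amber_bottle ['side'] [ 0.5979 -0.4191] rms 0.36
sample_bottle ['scene', 'side'] [ 0.4439 -0.0991] rms 0.83
sample_bottle ['scene'] [ 0.4434 -0.0993] rms 1.03
sample_bottle ['side'] [ 0.444 -0.099] rms 0.54
tub ['scene', 'side'] [ 0.4456 -0.4909] rms 1.28
tub ['scene'] [ 0.4426 -0.4902] rms 1.19
tub ['side'] [ 0.448  -0.4948] rms 0.66
flask ['side'] [0.5996 0.0595] rms 0.94
```

View pics/cropS.png

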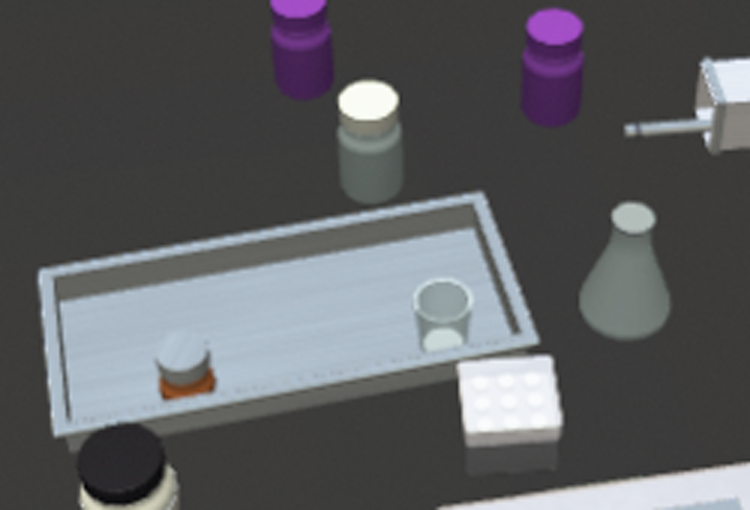

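View pics/cropD.png

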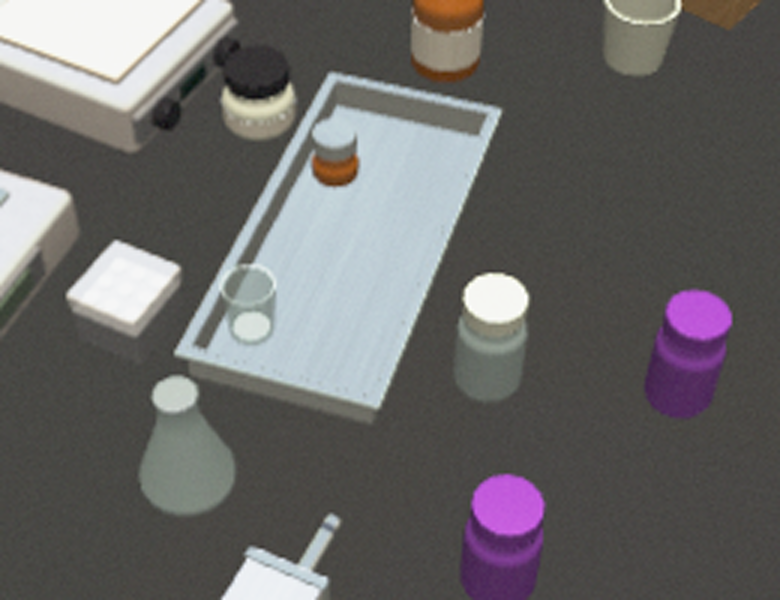

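```bash
python3 - <<'E'
import cv2
a=cv2.imread('pics/scene_a.png')[180:260,375:535];cv2.imwrite('pics/cropS2.png',cv2.resize(a,None,fx=5,fy=5,interpolation=2))
a=cv2.imread('pics/side_a.png')[290:480,190:330];cv2.imwrite('pics/cropD2.png',cv2.resize(a,None,fx=4,fy=4)[:600] if 0 else cv2.resize(a,None,fx=3.1,fy=3.1,interpolation=2))
E
```

```text
(no output)
```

View pics/cropS2.png

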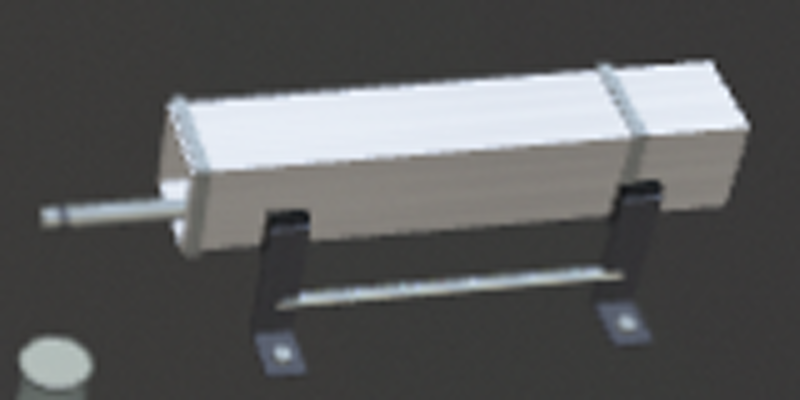

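View pics/cropD2.png

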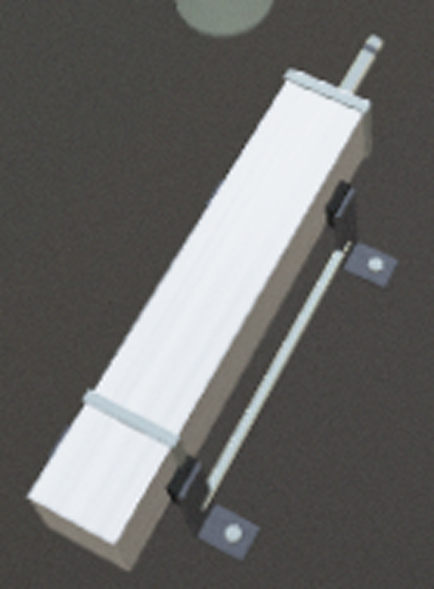

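```bash
python3 - <<'E'
from h import *
S,D=cam('scene'),cam('side')
o=[(S,(409,200),(-.023,0,.096)),(S,(415,214.4),(.023,0,.096)),(S,(517.4,192.4),(-.023,.25,.096)),(S,(525,205.6),(.023,.25,.096)),(S,(413,230.4),(.023,0,.05)),(S,(521,221.2),(.023,.25,.05)),
(D,(282.6,313.9),(.023,0,.096)),(D,(308.7,323.5),(-.023,0,.096)),(D,(199,450.3),(.023,.25,.096)),(D,(226.1,465.8),(-.023,.25,.096)),(D,(231.9,473.9),(-.023,.25,.05))]
for sub in (o,o[:6],o[6:]):
    f=lambda p:np.concatenate([proj(C,T(p,np.array([P])))[0]-np.array(uv) for C,uv,P in sub])
    r=least_squares(f,[.48,.15,0],x_scale=[.01,.01,.05]); print(np.round(r.x,4)); print(np.round(r.fun.reshape(-1,2),1).tolist())
print('shaft end',tri([(S,(384,223.4)),(D,(311,303))]), onz(S,[[384,223.4]],.057),onz(D,[[311,303]],.057))
# purple
for uv in ((271,180),(353,183)): pass
print('purple', onz(S,[[275,208],[359,216]],0),onz(D,[[429,263],[368,326]],0))
E
```

```text
[ 0.4795  0.1475 -0.0421]
[[-0.1, 1.0], [-1.1, 0.2], [0.1, -0.3], [0.4, -0.4], [-1.3, -0.0], [-0.6, -0.3], [1.1, -1.1], [-0.7, -0.5], [-0.7, 0.6], [0.1, 0.4], [-0.8, 1.2]]
[ 0.4792  0.1485 -0.0444]
[[0.4, 0.8], [-0.7, 0.0], [0.6, -0.3], [0.8, -0.4], [-0.9, -0.2], [-0.2, -0.3]]
[ 0.4794  0.147  -0.0417]
[[1.2, -1.3], [-0.6, -0.7], [-0.4, 0.3], [0.4, 0.2], [-0.5, 0.9]]
shaft end [0.47855573 0.08875051 0.05855536] [[0.47737798 0.08964931 0.057     ]] [[0.4787353 0.0872933 0.057    ]]
purple [[ 0.3168244  -0.1401132   0.        ]
 [ 0.38048584  0.05600989  0.        ]] [[ 0.30683188 -0.13501446  0.        ]
 [ 0.37455874  0.05829379  0.        ]]
```

```bash
cat >> h.py <<'E'
def state():
    from bench import ctrl
    return ctrl.get_state()
def rel(target_p,yaw_delta=None,Rt=None,s=None):
    """shift and turn in tool axes from measured pose to target; Rt target matrix"""
    s=s or state(); R0=R.from_rotvec(s['tool_rot']).as_matrix(); p=np.array(s['position'])
    sh=R0.T@(np.array(target_p)-p)
    tu=R.from_matrix(R0.T@Rt).as_rotvec() if Rt is not None else np.zeros(3)
    return np.round(tu,4),np.round(sh,4)
def down(jaw):  # tool z down, tool y along angle jaw (world)
    y=np.array([np.cos(jaw),np.sin(jaw),0]); z=np.array([0,0,-1.]); return np.c_[np.cross(y,z),y,z]
E
python3 - <<'E'
from h import *
s=state(); print(R.from_rotvec(s['tool_rot']).as_matrix().round(3)); print(s['time'])
for j in (90,-90):
  print(j,rel([.444,-.099,.17],Rt=down(np.radians(j))))
E
```

```text
[[-0.95   0.313  0.   ]
 [ 0.313  0.95   0.   ]
 [-0.     0.    -1.   ]]
1.35
90 (array([ 1.000e-04,  1.000e-04, -3.187e-01]), array([-0.4526, -0.6049,  0.0316]))
-90 (array([ 1.0000e-04, -1.0000e-04,  2.8228e+00]), array([-0.4526, -0.6049,  0.0316]))
```

```bash
cat >> h.py <<'E'
def plan(wps,step=.06,ang=10.5,s=None):
    """wps: list of (pos, jawdeg or None, hand, extra rows). prints rows rel. to current pose"""
    s=s or state(); R0=R.from_rotvec(s['tool_rot']).as_matrix(); p0=np.array(s['position'])
    p=p0.copy(); y=R0[:,1]; j=np.degrees(np.arctan2(y[1],y[0])); n=0
    for w in wps:
        tp=np.array(w[0],float); tj=j if w[1] is None else w[1]
        d=(tj-j+180)%360-180
        k=max(1,int(np.ceil(max(np.linalg.norm(tp-p)/step,abs(d)/ang)-.02)))
        for i in list(range(1,k+1))+[k]*w[3]:
            q=p+(tp-p)*i/k; jj=j+d*i/k
            tu,sh=rel(q,Rt=down(np.radians(jj)),s=dict(s,position=p0)); n+=1
            tu=np.round(tu,3)+0.; sh=np.round(sh,4)+0.
            print(f"{n:2d} [[{tu[0]:g},{tu[1]:g},{tu[2]:g}],[{sh[0]:g},{sh[1]:g},{sh[2]:g}],{w[2]}]")
        p=tp; j=tj
E
python3 - <<'E'
from h import *
plan([((.43,.28,.2),80,0,0),((.444,-.099,.2),90,0,0),((.444,-.099,.11),90,0,0)],step=.061)
E
```

```text
1 [[0,0,-0.021],[-0.0458,-0.0356,0.0002],0]
 2 [[0,0,-0.041],[-0.0916,-0.0713,0.0005],0]
 3 [[0,0,-0.062],[-0.1374,-0.1069,0.0007],0]
 4 [[0,0,-0.082],[-0.1832,-0.1425,0.0009],0]
 5 [[0,0,-0.103],[-0.229,-0.1781,0.0011],0]
 6 [[0,0,-0.124],[-0.2747,-0.2138,0.0014],0]
 7 [[0,0,-0.144],[-0.3205,-0.2494,0.0016],0]
 8 [[0,0,-0.169],[-0.3394,-0.3002,0.0016],0]
 9 [[0,0,-0.194],[-0.3583,-0.351,0.0016],0]
10 [[0,0,-0.219],[-0.3771,-0.4017,0.0016],0]
11 [[0,0,-0.244],[-0.396,-0.4525,0.0016],0]
12 [[0,0,-0.269],[-0.4149,-0.5033,0.0016],0]
13 [[0,0,-0.294],[-0.4337,-0.5541,0.0016],0]
14 [[0,0,-0.319],[-0.4526,-0.6049,0.0016],0]
15 [[0,0,-0.319],[-0.4526,-0.6049,0.0466],0]
16 [[0,0,-0.319],[-0.4526,-0.6049,0.0916],0]
```

Candidates for sample_bottle in scene: (298,228) is clear with a white cap. (275,195) and (359,202) are purple look-alikes. The enlarged crop confirms (298,228) is the one meant, at about (0.444, -0.099).

Call:
step_arm(plan=[[[0,0,-0.02],[-0.046,-0.036,0],0],[[0,0,-0.04],[-0.092,-0.071,0],0],[[0,0,-0.06],[-0.137,-0.107,0],0],[[0,0,-0.08],[-0.183,-0.143,0],0],[[0,0,-0.1],[-0.229,-0.178,0],0],[[0,0,-0.12],[-0.275,-0.214,0],0],[[0,0,-0.14],[-0.32,-0.25,0],0],[[0,0,-0.17],[-0.34,-0.3,0],0],[[0,0,-0.19],[-0.358,-0.351,0],0],[[0,0,-0.22],[-0.377,-0.402,0],0]])

```text
time: 2.6
position: [0.4358, 0.1156, 0.2018]
tool_rot: [0.154, 3.137, 0.001]
ft_force: [0.6, -0.7, 0.2]
grip_width: 0.998
```

```bash
python3 - <<'E'
from h import *
s=state();print(s['time'],s['position'],s['joint_positions'].round(3) if hasattr(s['joint_positions'],'round') else s['joint_positions'])
plan([((.444,-.099,.2),90,0,0),((.444,-.099,.10),90,0,0),((.444,-.099,.046),90,0,0)],step=.061)
E
```

```text
2.6 [0.43580348 0.11558839 0.20178221] [-0.675 -0.124  0.331  1.928  0.041  1.33   1.117]
 1 [[0.001,0.001,-0.024],[-0.0073,-0.0532,0.0004],0]
 2 [[0.001,0.001,-0.049],[-0.0146,-0.1064,0.0008],0]
 3 [[0.001,0.001,-0.073],[-0.0218,-0.1596,0.0013],0]
 4 [[0.001,0.001,-0.098],[-0.0291,-0.2128,0.0017],0]
 5 [[0.001,0.001,-0.098],[-0.0291,-0.2128,0.0517],0]
 6 [[0.001,0.001,-0.098],[-0.0291,-0.2128,0.1017],0]
 7 [[0.001,0.001,-0.098],[-0.029,-0.2129,0.1557],0]
```

Call:
step_arm(plan=[[[0,0,-0.024],[-0.007,-0.053,0],0],[[0,0,-0.049],[-0.015,-0.106,0],0],[[0,0,-0.073],[-0.022,-0.16,0],0],[[0,0,-0.098],[-0.029,-0.213,0.001],0],[[0,0,-0.098],[-0.029,-0.213,0.05],0],[[0,0,-0.098],[-0.029,-0.213,0.1],0],[[0,0,-0.098],[-0.029,-0.213,0.156],0],[[0,0,-0.098],[-0.029,-0.213,0.156],0],[[0,0,-0.098],[-0.029,-0.213,0.156],200],[[0,0,-0.098],[-0.029,-0.213,0.156],200]], squeeze=20)

```text
time: 3.85
position: [0.4459, -0.0975, 0.0479]
tool_rot: [0.001, 3.137, 0.001]
ft_force: [0.2, -0.8, 0.5]
grip_width: 0.854
```

```bash
python3 - <<'E'
from h import *
from bench import ctrl
im=ctrl.get_image("side"); cv2.imwrite("pics/s2.png",cv2.resize(im[100:400,180:580,::-1],None,fx=2,fy=2))
s=state();print(s['time'],s['position'],s['grip_width'])
plan([((.444,-.099,.15),90,200,0),((.30,-.42,.15),60,200,0),((.30,-.42,.047),60,200,1)],step=.061)
E
```

```text
3.9 [ 0.44564023 -0.09744702  0.04771301] 0.8155323449298426
 1 [[0.001,0.004,0],[0.0006,-0.0007,-0.0511],200]
 2 [[0.001,0.004,0],[0.0012,-0.0015,-0.1023],200]
 3 [[0.001,0.004,0.087],[0.0252,-0.055,-0.1024],200]
 4 [[0.001,0.004,0.174],[0.0491,-0.1085,-0.1026],200]
 5 [[0.001,0.004,0.261],[0.0731,-0.162,-0.1027],200]
 6 [[0.001,0.004,0.348],[0.0971,-0.2155,-0.1029],200]
 7 [[0.002,0.004,0.436],[0.121,-0.269,-0.103],200]
 8 [[0.002,0.004,0.523],[0.145,-0.3226,-0.1031],200]
 9 [[0.002,0.004,0.523],[0.1452,-0.3226,-0.0516],200]
10 [[0.002,0.004,0.523],[0.1455,-0.3226,-0.0001],200]
11 [[0.002,0.004,0.523],[0.1455,-0.3226,-0.0001],200]
```

View pics/s2.png

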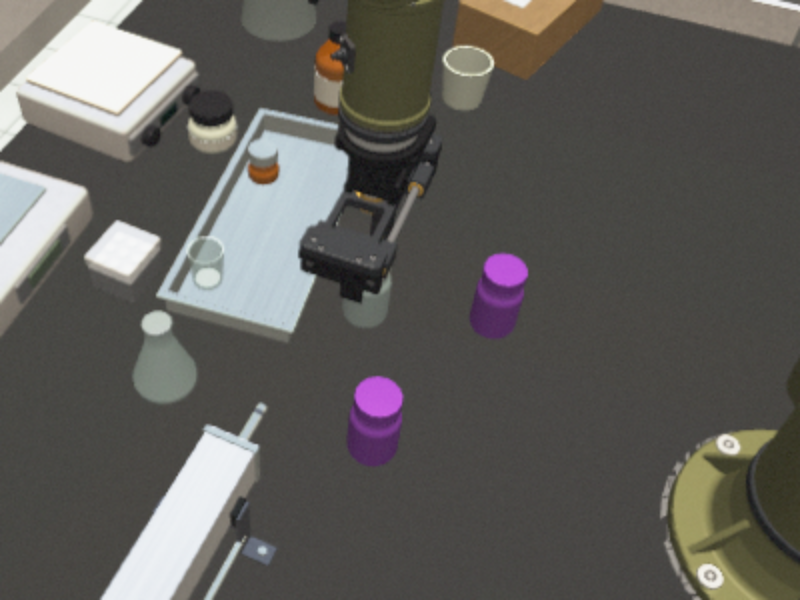

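Call:
step_arm(plan=[[[0,0,0],[0,0,0],200],[[0,0,0],[0,0,0],200],[[0,0,0],[0,0,0],200],[[0,0,0],[0,0,0],200],[[0,0,0],[0,0,-0.05],200],[[0,0,0],[0,0,-0.1],200],[[0,0,0.087],[0.025,-0.055,-0.1],200],[[0,0,0.174],[0.049,-0.108,-0.1],200],[[0,0,0.261],[0.073,-0.162,-0.1],200],[[0,0,0.348],[0.097,-0.215,-0.1],200]], squeeze=20)

```text
time: 5.15
position: [0.3452, -0.3135, 0.1452]
tool_rot: [0.549, 3.093, 0.002]
ft_force: [0.9, -0.2, -2.8]
grip_width: 0.498
```

```bash
python3 - <<'E'
from h import *
s=state();print(s['time'],s['position'],s['grip_width'],s['ft_force'])
plan([((.30,-.42,.148),60,200,0),((.30,-.42,.049),60,200,1),((.30,-.42,.049),60,0,3),((.30,-.42,.15),60,0,0)],step=.061)
E
```

```text
5.15 [ 0.34519588 -0.31354967  0.14521419] 0.49788657798091085 [ 0.88422451 -0.21559251 -2.81690053]
 1 [[0.001,0,0.086],[0.0029,-0.0577,-0.0015],200]
 2 [[0.001,0,0.172],[0.0058,-0.1155,-0.0029],200]
 3 [[0.001,0,0.172],[0.0058,-0.1156,0.0466],200]
 4 [[0.001,0,0.172],[0.0058,-0.1156,0.0961],200]
 5 [[0.001,0,0.172],[0.0058,-0.1156,0.0961],200]
 6 [[0.001,0,0.172],[0.0058,-0.1156,0.0961],0]
 7 [[0.001,0,0.172],[0.0058,-0.1156,0.0961],0]
 8 [[0.001,0,0.172],[0.0058,-0.1156,0.0961],0]
 9 [[0.001,0,0.172],[0.0058,-0.1156,0.0961],0]
10 [[0.001,0,0.172],[0.0058,-0.1155,0.0456],0]
11 [[0.001,0,0.172],[0.0058,-0.1155,-0.0049],0]
```

Call:
step_arm(plan=[[[0,0,0.086],[0.003,-0.058,0],200],[[0,0,0.172],[0.006,-0.115,0],200],[[0,0,0.172],[0.006,-0.115,0.045],200],[[0,0,0.172],[0.006,-0.115,0.085],200],[[0,0,0.172],[0.006,-0.115,0.096],200],[[0,0,0.172],[0.006,-0.115,0.0975],200],[[0,0,0.172],[0.006,-0.115,0.0975],120],[[0,0,0.172],[0.006,-0.115,0.0975],50],[[0,0,0.172],[0.006,-0.115,0.0975],0],[[0,0,0.172],[0.006,-0.115,0.0975],0]])

```text
time: 6.4
position: [0.3019, -0.4185, 0.0485]
tool_rot: [0.808, 3.035, 0.0]
ft_force: [-1.0, 0.4, -0.2]
grip_width: 0.781
```

```bash
python3 - <<'E'
from h import *
from bench import ctrl
im=ctrl.get_image("side"); cv2.imwrite("pics/s3.png",im[:,:,::-1])
s=state();print(s['time'],s['position'],s['grip_width'],s['ft_force'],s['joint_positions'])
yaw=.088; c=np.array([.5822,-.1763]); ax=np.array([np.cos(yaw),np.sin(yaw)]); ay=np.array([-ax[1],ax[0]])
h=c+ax*(.075+.02)+ay*0; print('hook',h)
plan([((.30,-.42,.15),60,0,0),((h[0],h[1],.15),95,90,0),((h[0],h[1],.028),95,90,0)],step=.061)
E
```

```text
6.45 [ 0.30181818 -0.41849489  0.04833507] 0.8291514627775001 [-0.17358323 -0.22601312 -0.1050492 ] [-0.04484543  0.28600404  1.06506439  1.98637372 -0.29218873  1.03241456
  2.20560821]
hook [ 0.6768324  -0.16795079]
 1 [[0,0.001,0.002],[0.0004,-0.0011,-0.0508],0]
 2 [[0,0.001,0.003],[0.0008,-0.0022,-0.1017],0]
 3 [[0,0.001,-0.073],[-0.0244,0.0486,-0.1016],90]
 4 [[0,0.001,-0.15],[-0.0496,0.0993,-0.1016],90]
 5 [[0,0.001,-0.226],[-0.0748,0.1501,-0.1016],90]
 6 [[0,0.001,-0.302],[-0.1,0.2009,-0.1016],90]
 7 [[0,0.001,-0.379],[-0.1252,0.2516,-0.1015],90]
 8 [[0,0.001,-0.455],[-0.1504,0.3024,-0.1015],90]
 9 [[0,0.001,-0.531],[-0.1756,0.3531,-0.1015],90]
10 [[0,0.001,-0.608],[-0.2008,0.4039,-0.1014],90]
11 [[0,0.001,-0.608],[-0.2008,0.4039,-0.0404],90]
12 [[0,0.001,-0.608],[-0.2007,0.4039,0.0206],90]
```

View pics/s3.png

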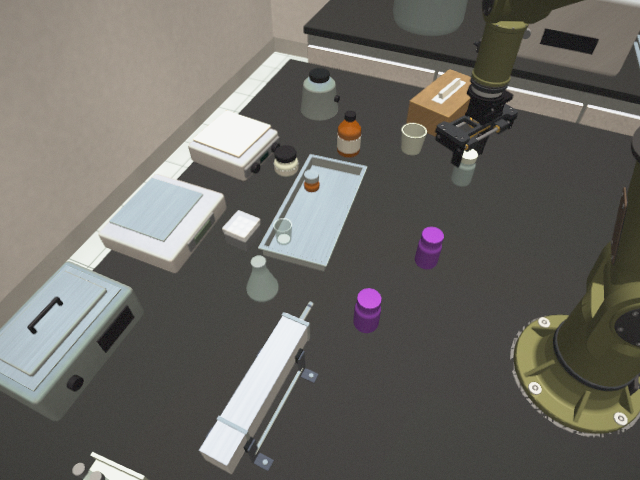

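Call:
step_arm(plan=[[[0,0,0],[0,-0.001,-0.05],0],[[0,0,0],[0,-0.002,-0.1],0],[[0,0,-0.073],[-0.024,0.049,-0.1],60],[[0,0,-0.15],[-0.05,0.099,-0.1],90],[[0,0,-0.226],[-0.075,0.15,-0.1],90],[[0,0,-0.302],[-0.1,0.201,-0.1],90],[[0,0,-0.379],[-0.125,0.252,-0.1],90],[[0,0,-0.455],[-0.15,0.302,-0.1],90],[[0,0,-0.531],[-0.176,0.353,-0.1],90],[[0,0,-0.608],[-0.201,0.404,-0.1],90]])

```text
time: 7.7
position: [0.6784, -0.1667, 0.1479]
tool_rot: [-0.141, 3.138, 0.0]
ft_force: [0.7, 0.4, 0.1]
grip_width: 0.647
```

```bash
python3 - <<'E'
from h import *
from bench import ctrl
s=state();print(s['time'],s['position'],s['grip_width'],s['joint_positions'])
C=cam('wrist')
im=ctrl.get_image("wrist")
yaw=.088
for p in [(.075,.162,.03),(.075,-.162,.03),(.068,.155,0)]:
    print(proj(C,T([.5822,-.1763,.088],np.array([p]))))
cv2.imwrite("pics/w4.png",im[:,:,::-1])
y=R.from_rotvec(s['tool_rot']).as_matrix(); print(y.round(3))
E
```

```text
7.7 [ 0.67842269 -0.16669386  0.1478753 ] 0.6467828468354109 [-0.32936167  0.54283186  0.77340582  1.4088243  -0.3796009   1.34211851
  2.11794941]
[[505.88621856 200.25016659]]
[[126.97397561 199.4473804 ]]
[[483.61496791 186.22996836]]
[[-0.996 -0.09   0.   ]
 [-0.09   0.996  0.   ]
 [-0.     0.    -1.   ]]
```

View pics/w4.png

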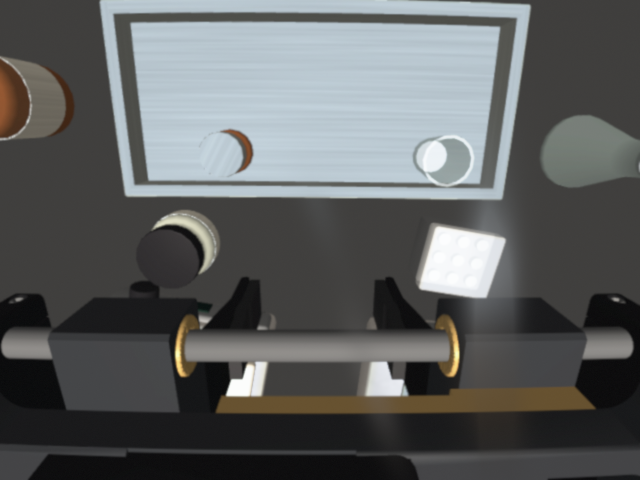

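Call:
step_arm(plan=[[[0,0,0],[0,0,0.05],90],[[0,0,0],[0,0,0.095],90],[[0,0,0],[0,0,0.121],90],[[0,0,0],[0.001,0,0.122],90],[[0,0,0],[0.004,0,0.122],90],[[0,0,0],[0.007,0,0.122],90],[[0,0,0],[0.01,0,0.122],90],[[0,0,0],[0.013,0,0.122],90],[[0,0,0],[0.016,0,0.122],90],[[0,0,0],[0.019,0,0.122],90]])

```text
time: 9.0
position: [0.6578, -0.1696, 0.0261]
tool_rot: [-0.137, 3.138, 0.0]
ft_force: [-0.2, 0.0, 0.2]
grip_width: 0.645
```

```bash
python3 - <<'E'
from h import *
from bench import ctrl
s=state();print(s['time'],s['position'],s['grip_width'],s['ft_force'])
im=ctrl.get_image("wrist");cv2.imwrite("pics/w5.png",im[:,:,::-1])
E
```

```text
9.0 [ 0.6577772  -0.16957788  0.02610492] 0.6446089892141498 [-0.2285487   0.0218696   0.22336349]
```

View pics/w5.png

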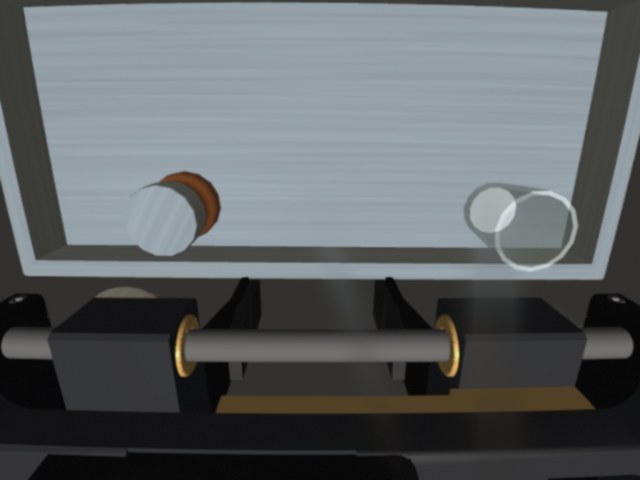

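```bash
python3 - <<'E'
from h import *
C=cam('wrist')
print(onz(C,[[23,276],[320,278],[606,278]],.03))
print('tcp',proj(C,np.array([[.6578,-.1696,.0261],[.6578,-.1696,.012]])))
y=np.array([-.09,.996,0])
for a in(-.03,.03):
  print(proj(C,np.array([.6578,-.1696,.012])+a*y), proj(C,np.array([.6578,-.1696,.05])+a*y))
print(-C['R'].T@C['t'])
E
```

```text
[[ 0.66764639 -0.3326502   0.03      ]
 [ 0.6537973  -0.16879586  0.03      ]
 [ 0.64066305 -0.01118327  0.03      ]]
tcp [[317.85138474 281.65439894]
 [317.82197283 271.68434417]]
[[266.93063052 271.78688349]] [[256.61452559 302.07933899]]
[[368.74386989 271.52589258]] [[379.25200982 301.78788774]]
[ 0.57523647 -0.17707716  0.20857933]
```

Call:
step_arm(plan=[[[0,0,0],[0.003,0,0],90],[[0,0,0],[0.006,0,0],90],[[0,0,0],[0.01,0.001,0],90],[[0,0,0.005],[0.014,0.001,0],90],[[0,0,0.01],[0.018,0.001,0],90],[[0,0,0.015],[0.022,0.002,0],90],[[0,0,0.02],[0.026,0.002,0],90],[[0,0,0.025],[0.03,0.002,0],90],[[0,0,0.03],[0.034,0.003,0],90],[[0,0,0.035],[0.038,0.003,0],90]])

```text
time: 10.3
position: [0.6196, -0.1698, 0.0261]
tool_rot: [-0.082, 3.14, 0.0]
ft_force: [-0.7, 0.7, -0.4]
grip_width: 0.647
```

```bash
python3 - <<'E'
from h import *
from bench import ctrl
s=state();print(s['time'],s['position'],s['grip_width'],s['ft_force'])
im=ctrl.get_image("wrist");cv2.imwrite("pics/w6.png",im[:,:,::-1])
im=ctrl.get_image("side");cv2.imwrite("pics/s6.png",im[:,:,::-1])
E
```

```text
10.3 [ 0.6196246  -0.16981502  0.02605501] 0.6474444711508416 [-0.73636516  0.71285406 -0.39948039]
```

View pics/w6.png

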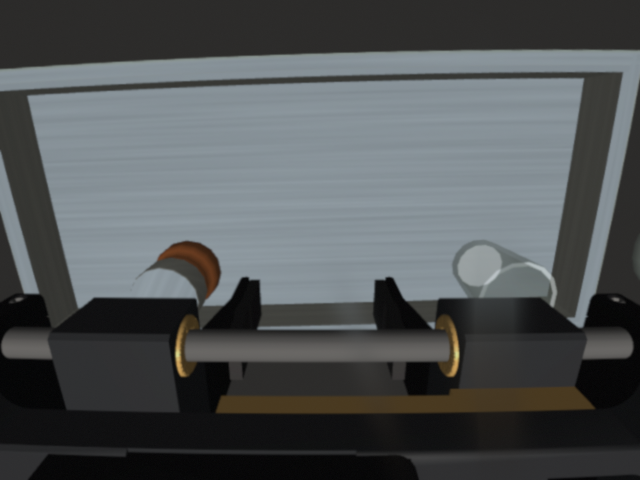

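View pics/s6.png

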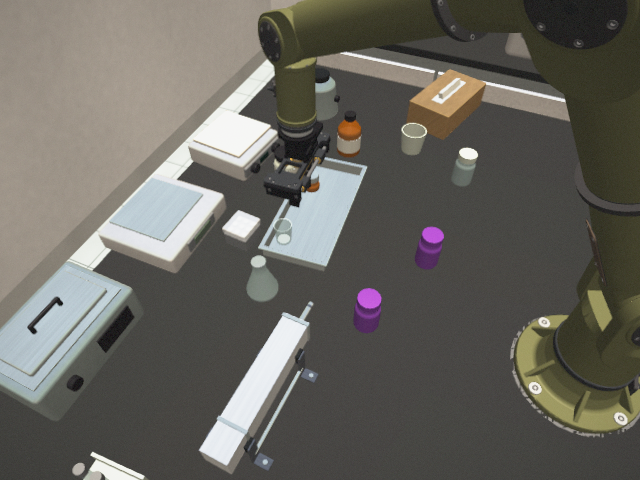

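```bash
python3 - <<'E'
from h import *
from bench import ctrl
im=ctrl.get_image("scene")[:,:,::-1]; cv2.imwrite("pics/sc6.png",im)
a=im[230:340,180:370]; a=cv2.resize(a,None,fx=4,fy=4,interpolation=2)
cv2.imwrite('pics/z6a.png',a)
b=cv2.imread('pics/s6.png')[130:270,220:380]; cv2.imwrite('pics/z6b.png',cv2.resize(b,None,fx=4,fy=4,interpolation=2))
s=state(); p=s['position']; Y=R.from_rotvec(s['tool_rot']).as_matrix()[:,1]
for c in('scene','side'):
  C=cam(c); o=[180,230] if c=='scene' else [220,130]
  for a in(-.028,.028):
    for z in(.012,.026,.04): print(c,a,z,((proj(C,p*[1,1,0]+[0,0,z]+a*Y)-o)*4).round())
E
```

```text
scene -0.028 0.012 [[323. 292.]]
scene -0.028 0.026 [[321. 274.]]
scene -0.028 0.04 [[318. 255.]]
scene 0.028 0.012 [[432. 273.]]
scene 0.028 0.026 [[431. 255.]]
scene 0.028 0.04 [[429. 237.]]
side -0.028 0.012 [[340. 273.]]
side -0.028 0.026 [[340. 256.]]
side -0.028 0.04 [[339. 238.]]
side 0.028 0.012 [[304. 338.]]
side 0.028 0.026 [[303. 321.]]
side 0.028 0.04 [[302. 303.]]
```

View pics/z6a.png

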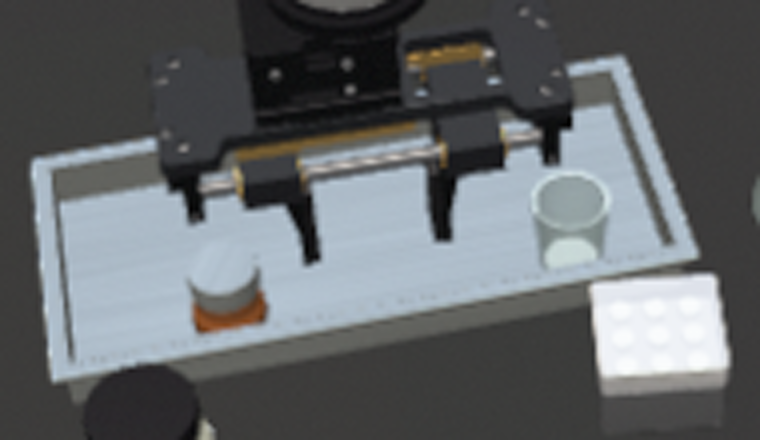

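View pics/z6b.png

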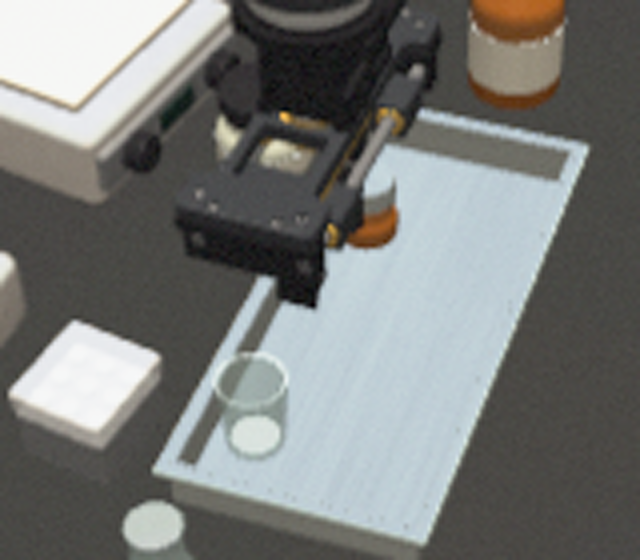

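```bash
python3 - <<'E'
from h import *
S,D=cam('scene'),cam('side')
print(tri([(S,(290.5,290.0)),(D,(295.5,205.5))]), tri([(S,(288,290)),(D,(294,205))]))
E
```

```text
[ 0.61928583 -0.13839515  0.04104449] [ 0.62170192 -0.14121329  0.04171793]
```

```bash
python3 - <<'E'
from h import *
yaw=.088
for d in (.02,):
  h=np.array([.6545,-.1697])+d*np.array([np.cos(yaw),np.sin(yaw)])
  plan([((*h,.032),95.04,90,0),((*h,.0),95.04,90,0)],step=.03)
E
```

```text
1 [[0,0,-0.018],[-0.0274,-0.0004,-0.0029],90]
 2 [[0,0,-0.036],[-0.0548,-0.0008,-0.0059],90]
 3 [[0,0,-0.036],[-0.0548,-0.0008,0.0101],90]
 4 [[0,0,-0.036],[-0.0548,-0.0008,0.0261],90]
```

Call:
step_arm(plan=[[[0,0,-0.018],[-0.027,0,-0.005],90],[[0,0,-0.036],[-0.055,-0.001,-0.006],90],[[0,0,-0.036],[-0.055,-0.001,0],90],[[0,0,-0.036],[-0.055,-0.001,0.012],90],[[0,0,-0.036],[-0.055,-0.001,0.02],90],[[0,0,-0.036],[-0.055,-0.001,0.026],90],[[0,0,-0.036],[-0.051,-0.001,0.026],90],[[0,0,-0.036],[-0.047,-0.001,0.026],90],[[0,0,-0.036],[-0.044,-0.001,0.026],90],[[0,0,-0.036],[-0.041,-0.001,0.026],90]])

```text
time: 11.7
position: [0.6618, -0.1685, 0.0006]
tool_rot: [-0.139, 3.136, -0.0]
ft_force: [3.4, 1.4, -1.9]
grip_width: 0.647
```

```bash
python3 - <<'E'
from h import *
from bench import ctrl
s=state();print(s['time'],s['position'],s['grip_width'],s['ft_force'])
C=cam('wrist')
im=ctrl.get_image("wrist");cv2.imwrite("pics/w7.png",im[:,:,::-1])
im=ctrl.get_image("scene")[:,:,::-1]; cv2.imwrite("pics/z7.png",cv2.resize(im[230:370,180:370],None,fx=4,fy=4,interpolation=2))
E
```

```text
11.7 [ 6.61810240e-01 -1.68499549e-01  6.30947760e-04] 0.6469981824422704 [ 3.43460703  1.39006381 -1.92385868]
```

View pics/w7.png

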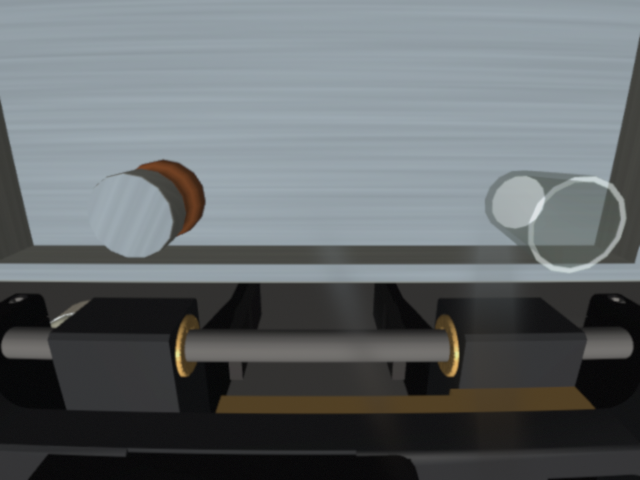

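View pics/z7.png

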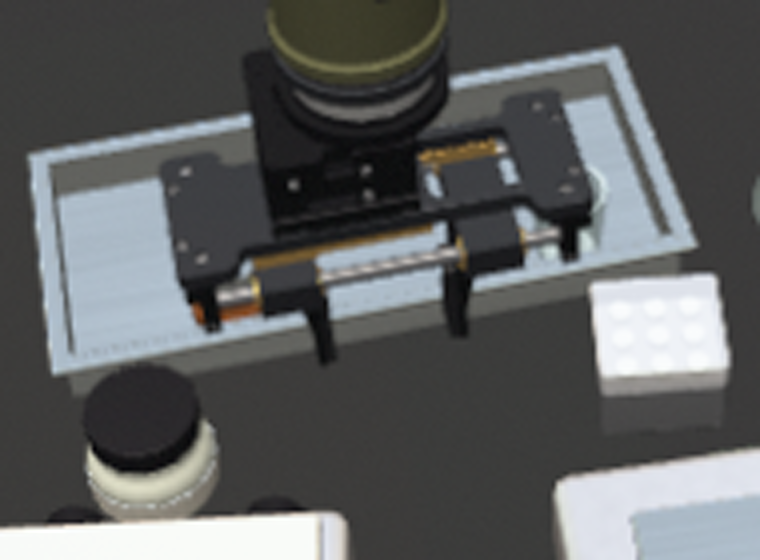

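```bash
python3 - <<'E'
from h import *
C=cam('wrist'); a=onz(C,[[20,283],[320,283],[620,281]],.03); print(a)
s=state(); print('yaw tool',R.from_rotvec(s['tool_rot']).as_matrix()[:,1])
e=(a[2]-a[0])/np.linalg.norm(a[2]-a[0]); n=np.array([e[1],-e[0],0]); d=n@(s['position']-a[1]); print('yaw',np.arctan2(-e[0],e[1]),'d',d)
yf=-.042; d=.009
lip=a[1]; cy=-.168+.084*.042
cf=np.array([.4795+(cy-.1475)*np.tan(.042),cy]); tf=cf+(.075+d)*np.array([np.cos(yf),np.sin(yf)])
print(cf,tf); plan([((*tf,.0007),90+np.degrees(yf),90,0)],step=.006)
E
```

```text
[[ 0.66248465 -0.31141383  0.03      ]
 [ 0.64903207 -0.16857069  0.03      ]
 [ 0.63598957 -0.02609418  0.03      ]]
yaw tool [-8.84170293e-02  9.96083534e-01  1.47608716e-04]
yaw 0.09259548399830128 d 0.012188874376715808
[ 0.46638947 -0.164472  ] [ 0.55031539 -0.16799896]
 1 [[0,0.001,0.007],[0.0058,0.0005,0],90]
 2 [[0,0.001,0.014],[0.0116,0.0011,0],90]
 3 [[0,0.001,0.021],[0.0174,0.0016,0],90]
 4 [[0,0.001,0.028],[0.0233,0.0022,-0.0001],90]
 5 [[0,0.001,0.034],[0.0291,0.0027,-0.0001],90]
 6 [[0,0.001,0.041],[0.0349,0.0033,-0.0001],90]
 7 [[0,0.001,0.048],[0.0407,0.0038,-0.0001],90]
 8 [[0,0.001,0.055],[0.0465,0.0044,-0.0001],90]
 9 [[0,0.001,0.062],[0.0523,0.0049,-0.0001],90]
10 [[0,0.001,0.069],[0.0581,0.0055,-0.0001],90]
11 [[0,0.001,0.076],[0.064,0.006,-0.0002],90]
12 [[0,0.001,0.082],[0.0698,0.0065,-0.0002],90]
13 [[0,0.001,0.089],[0.0756,0.0071,-0.0002],90]
14 [[0,0.001,0.096],[0.0814,0.0076,-0.0002],90]
15 [[0,0.001,0.103],[0.0872,0.0082,-0.0002],90]
16 [[0,0.001,0.11],[0.093,0.0087,-0.0002],90]
17 [[0,0.001,0.117],[0.0988,0.0093,-0.0002],90]
18 [[0,0.001,0.124],[0.1047,0.0098,-0.0003],90]
19 [[0,0.001,0.13],[0.1105,0.0104,-0.0003],90]
```

Call:
step_arm(plan=[[[0,0,0.003],[0.003,0,0],90],[[0,0,0.009],[0.008,0.001,0],90],[[0,0,0.016],[0.014,0.001,0],90],[[0,0,0.023],[0.02,0.002,0],90],[[0,0,0.03],[0.026,0.002,0],90],[[0,0,0.037],[0.032,0.003,0],90],[[0,0,0.044],[0.038,0.003,0],90],[[0,0,0.051],[0.044,0.004,0],90],[[0,0,0.057],[0.049,0.004,0],90],[[0,0,0.062],[0.053,0.005,0],90]])

```text
time: 13.05
position: [0.6077, -0.1689, 0.0005]
tool_rot: [-0.04, 3.14, -0.001]
ft_force: [4.9, -1.1, 1.9]
grip_width: 0.647
```

```bash
python3 - <<'E'
from h import *
from bench import ctrl
s=state();print(s['time'],s['position'],s['grip_width'],s['ft_force'])
C=cam('wrist')
im=ctrl.get_image("wrist");cv2.imwrite("pics/w8.png",im[:,:,::-1])
im=ctrl.get_image("side");cv2.imwrite("pics/s8.png",im[:,:,::-1])
E
```

```text
13.05 [ 6.07670206e-01 -1.68893384e-01  4.54187886e-04] 0.6467148954380351 [ 4.91981886 -1.05598814  1.87536135]
```

View pics/w8.png

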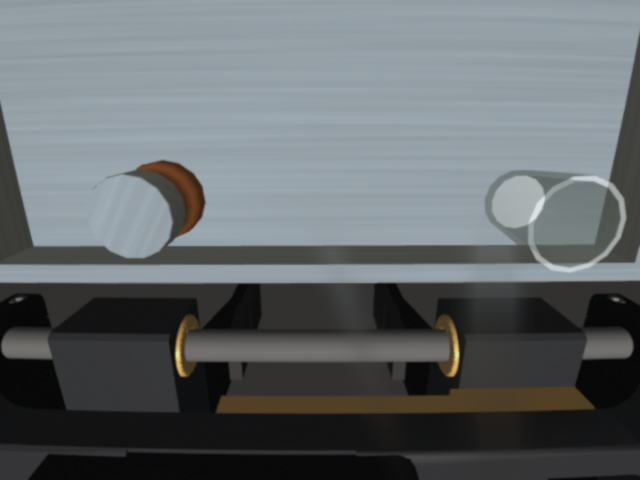

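View pics/s8.png

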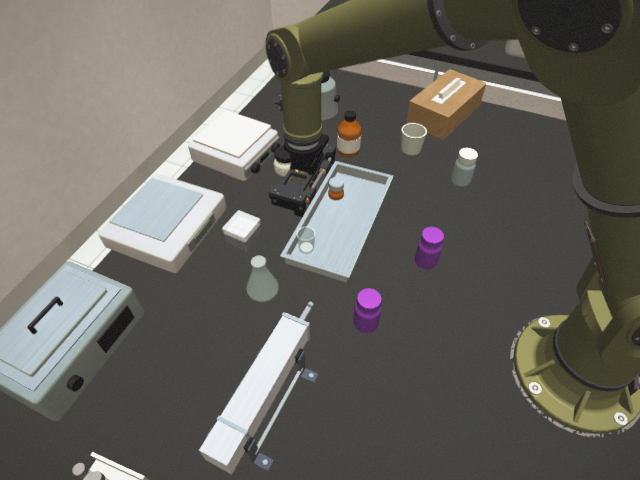

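Call:
step_arm(plan=[[[0,0,0.003],[0.003,0,0],90],[[0,0,0.01],[0.008,0,0],90],[[0,0,0.018],[0.014,0,0],90],[[0,0,0.026],[0.02,0.001,0],90],[[0,0,0.034],[0.026,0.001,0],90],[[0,0,0.042],[0.032,0.001,0],90],[[0,0,0.05],[0.038,0.001,0],90],[[0,0,0.057],[0.044,0.001,0],90],[[0,0,0.063],[0.048,0.001,0],90],[[0,0,0.067],[0.051,0.001,0],90]])

```text
time: 14.4
position: [0.5571, -0.1689, 0.0004]
tool_rot: [0.064, 3.14, -0.0]
ft_force: [5.4, -0.4, 1.2]
grip_width: 0.645
```

```bash
python3 - <<'E'
from h import *
from bench import ctrl
s=state();print(s['time'],s['position'],s['grip_width'],s['ft_force'])
C=cam('wrist')
im=ctrl.get_image("wrist");cv2.imwrite("pics/w9.png",im[:,:,::-1])
a=onz(C,[[20,283],[320,283],[620,281]],.03); print(a)
E
python3 det.py b tray; python3 fit.py b
python3 - <<'E'
import cv2
a=cv2.imread('pics/scene_b.png')[180:330,175:415];cv2.imwrite('pics/cS.png',cv2.resize(a,None,fx=3,fy=3,interpolation=2))
a=cv2.imread('pics/side_b.png')[140:330,250:450];cv2.imwrite('pics/cD.png',cv2.resize(a,None,fx=3,fy=3,interpolation=2))
E
```

```text
14.4 [ 5.57101444e-01 -1.68876226e-01  3.62295669e-04] 0.6453361353980382 [ 5.41706564 -0.40434555  1.19551703]
[[ 0.53981257 -0.31053174  0.03      ]
 [ 0.54488284 -0.16731759  0.03      ]
 [ 0.55030946 -0.02458915  0.03      ]]
scene tray [(0.83, [197, 216, 146, 67]), (0.51, [383, 222, 28, 0])]
side tray [(0.73, [300, 164, 117, 124])]
tray ['scene', 'side'] [ 0.4723 -0.17   -0.0379] rms 34.68
tray ['scene'] [ 0.428  -0.1981  0.4369] rms 42.85
tray ['side'] [ 0.4729 -0.1693 -0.0368] rms 0.69
```

View pics/cS.png

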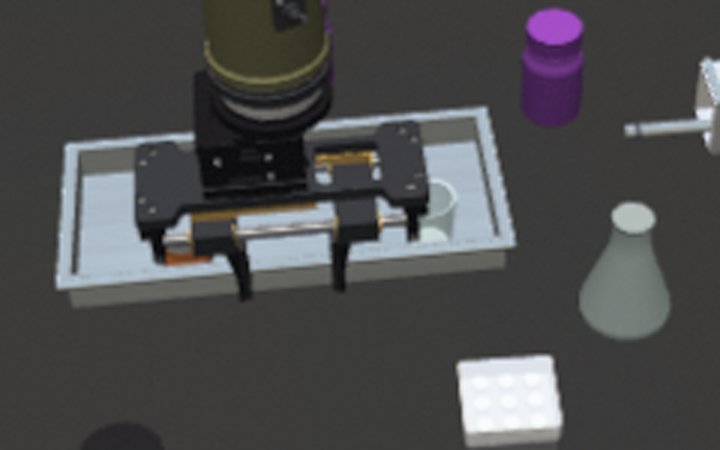

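View pics/cD.png

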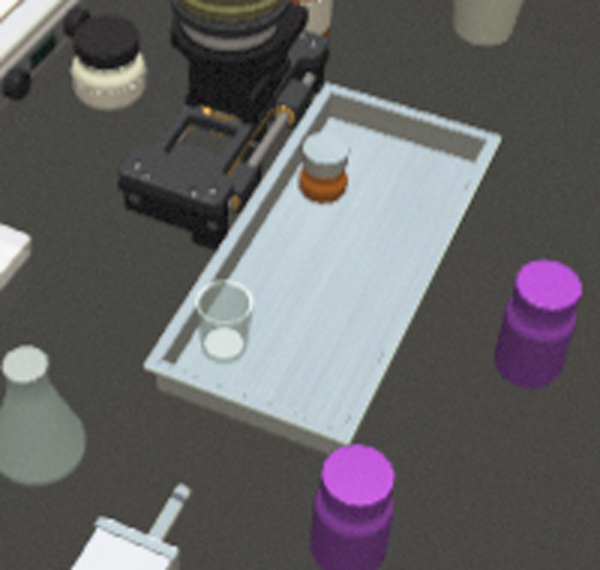

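```bash
cat > tc.py <<'E'
from h import *
def fitc(o):
    f=lambda p:np.concatenate([proj(C,T(p,np.array([P])))[0]-np.array(uv) for C,uv,P in o])
    r=least_squares(f,[.5,-.17,0],x_scale=[.01,.01,.05]); return r.x.round(4), r.fun.reshape(-1,2).round(1).tolist()
L={'nl':(-.075,.162,.03),'nr':(-.075,-.162,.03),'fl':(.075,.162,.03),'fr':(.075,-.162,.03)}
E
python3 - <<'E'
from tc import *
S,D=cam('scene'),cam('side')
g=lambda u,v,o:(u/3+o[0],v/3+o[1])
a=[(S,g(66,144,(175,180)),L['nr']),(S,g(487,108,(175,180)),L['nl']),(S,g(515,245,(175,180)),L['fl']),(S,g(57,287,(175,180)),L['fr'])]
b=[(D,g(500,136,(250,140)),L['nr']),(D,g(349,440,(250,140)),L['nl']),(D,g(146,368,(250,140)),L['fl']),(D,g(329,85,(250,140)),L['fr'])]
print(fitc(a));print(fitc(b));print(fitc(a+b))
E
```

```text
(array([ 0.4724, -0.1658, -0.0408]), [[-0.3, -0.3], [0.2, -0.4], [0.7, 0.1], [-0.7, 0.2]])
(array([ 0.4695, -0.1671, -0.0371]), [[1.2, -0.2], [0.7, 1.4], [-0.8, -0.7], [-1.1, -1.3]])
(array([ 0.4704, -0.1664, -0.038 ]), [[-0.6, -0.8], [-0.3, -1.1], [0.4, -0.7], [-0.8, -0.3], [0.8, -0.1], [0.0, 1.6], [-1.4, -0.7], [-1.4, -1.2]])
```

Call:
step_arm(plan=[[[0,0,0.001],[0.001,0,0],90],[[0,0,0.002],[0.003,0,0],90],[[0,0,0.003],[0.0045,0,0],90],[[0,0,0.003],[0.0045,0,0],90],[[0,0,0.003],[-0.004,0,0],90],[[0,0,0.003],[-0.014,0,0],90],[[0,0,0.003],[-0.014,0,-0.03],90],[[0,0,0.003],[-0.014,0,-0.08],90],[[0,0,0.003],[-0.014,0,-0.13],90],[[0,0,0.003],[-0.014,0,-0.16],120]])

```text
time: 15.9
position: [0.5708, -0.1697, 0.162]
tool_rot: [0.069, 3.141, -0.0]
ft_force: [0.2, 0.0, 0.4]
grip_width: 0.598
```

```bash
python3 - <<'E'
from h import *
from bench import ctrl
s=state();print(s['time'],s['position'],s['grip_width'],s['ft_force'],s['joint_positions'].round(2))
C=cam('wrist'); im=ctrl.get_image("wrist");cv2.imwrite("pics/w10.png",im[:,:,::-1])
for n,p in dict(nl=(-.075,.162,.03),nr=(-.075,-.162,.03),fl=(.075,.162,.03),fr=(.075,-.162,.03)).items(): print(n,proj(C,T([.4663,-.167,-.042],np.array([p]))))
E
```

```text
15.9 [ 0.57080811 -0.16974104  0.16201161] 0.5984338154126635 [0.19193167 0.02688821 0.40390351] [-0.5   0.31  0.9   1.67 -0.25  1.28  1.98]
nl [[523.77327068  -3.85867545]]
nr [[107.1600908   -2.40175237]]
fl [[498.84511436 187.39458228]]
fr [[133.13515545 188.13604828]]
```

View pics/w10.png

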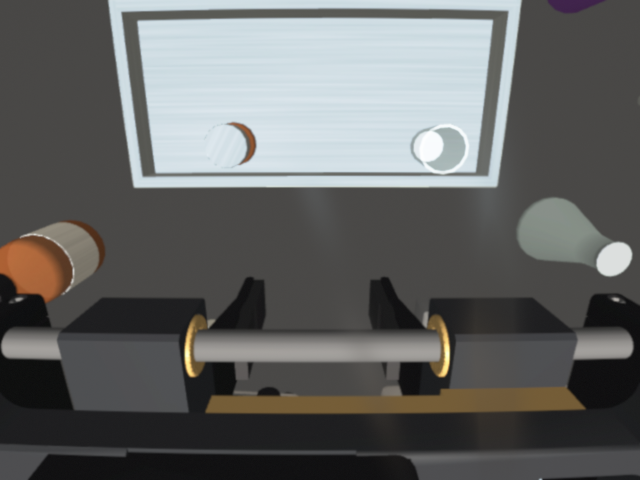

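```bash
python3 - <<'E'
from h import *
S,D=cam('scene'),cam('side')
print('purple2 top',tri([(S,(359.7,188.3)),(D,(369,295.7))]))
print('flask top',tri([(S,(633/3+175,217/3+180)),(D,(177/3+200,393/3+130))]))
u=np.array([np.sin(.042),np.cos(.042)]) # toward blade
m=np.array([.4795,.1475]); g=np.array([.4783,.089])+.022*u; print('g',g)
plan([((.52,-.02,.17),45,120,0),((g[0],g[1],.13),-2.4,60,0),((g[0],g[1],.09),-2.4,60,0)],step=.061)
E
```

```text
purple2 top [0.38311526 0.05266365 0.08790641]
flask top [0.59666402 0.06115074 0.08973401]
g [0.47922373 0.1109806 ]
 1 [[0,0.005,0.148],[0.0118,0.0296,-0.001],120]
 2 [[0,0.005,0.296],[0.0237,0.0592,-0.002],120]
 3 [[0.001,0.005,0.445],[0.0355,0.0888,-0.003],120]
 4 [[0.001,0.005,0.593],[0.0474,0.1184,-0.004],120]
 5 [[0.002,0.005,0.741],[0.0592,0.148,-0.005],120]
 6 [[0.002,0.005,0.907],[0.0686,0.1738,0.0029],60]
 7 [[0.002,0.005,1.072],[0.0779,0.1996,0.0109],60]
 8 [[0.003,0.005,1.238],[0.0873,0.2254,0.0188],60]
 9 [[0.003,0.004,1.403],[0.0966,0.2512,0.0268],60]
10 [[0.004,0.004,1.568],[0.106,0.277,0.0347],60]
11 [[0.004,0.004,1.568],[0.1062,0.277,0.0747],60]
```

Call:
step_arm(plan=[[[0,0,0.148],[0.012,0.03,0],130],[[0,0,0.296],[0.024,0.059,0],140],[[0,0,0.445],[0.036,0.089,0],140],[[0,0,0.593],[0.047,0.118,0],140],[[0,0,0.741],[0.059,0.148,0],140],[[0,0,0.907],[0.069,0.174,0.003],140],[[0,0,1.072],[0.078,0.2,0.011],140],[[0,0,1.238],[0.087,0.225,0.019],140],[[0,0,1.403],[0.097,0.251,0.027],140],[[0,0,1.568],[0.106,0.277,0.035],140]])

```text
time: 17.2
position: [0.4757, 0.1125, 0.1242]
tool_rot: [-2.272, -2.169, 0.004]
ft_force: [0.6, -0.5, 0.3]
grip_width: 0.448
```

```bash
python3 - <<'E'
from h import *
from bench import ctrl
s=state();print(s['time'],s['position'],s['grip_width'],s['ft_force'],s['joint_positions'].round(2))
print(R.from_rotvec(s['tool_rot']).as_matrix().round(3))
C=cam('wrist'); im=ctrl.get_image("wrist");cv2.imwrite("pics/w11.png",im[:,:,::-1])
print('end,mouth',proj(C,np.array([[.4783,.089,.057],[.4795,.1475,.057]])))
for P in [(-.023,0,.096),(.023,0,.096),(-.023,.25,.096),(.023,.25,.096)]: print(proj(C,T([.4795,.1475,-.042],np.array([P]))))
E
```

```text
17.2 [0.47570138 0.1125007  0.12420733] 0.44770569636745566 [ 0.58274037 -0.47191784  0.32508994] [-1.12  0.02  0.86  1.96 -0.02  1.17 -0.31]
[[ 0.047  0.999 -0.002]
 [ 0.999 -0.047 -0.001]
 [-0.001 -0.002 -1.   ]]
end,mouth [[322.29956999 270.72581419]
 [320.48048268 193.38463528]]
[[282.42539495 205.77612284]]
[[359.52812648 205.45612832]]
[[ 268.32616622 -336.3914135 ]]
[[ 370.98790744 -336.98036934]]
```

View pics/w11.png

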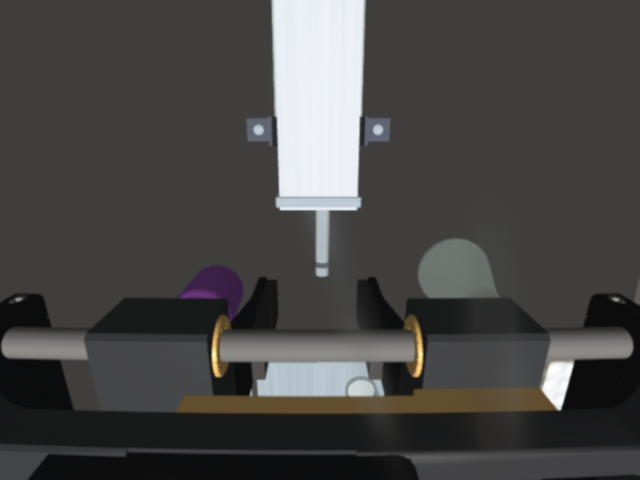

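Call:
step_arm(plan=[[[0,0,0],[-0.002,0.0025,0.03],140],[[0,0,0],[-0.002,0.0025,0.065],140],[[0,0,0],[-0.002,0.0025,0.085],140],[[0,0,0],[-0.002,0.0025,0.09],140],[[0,0,0],[-0.002,0.0025,0.09],140],[[0,0,0],[-0.002,0.0025,0.09],255],[[0,0,0],[-0.002,0.0025,0.09],255],[[0,0,0],[-0.002,0.0025,0.09],255],[[0,0,0],[-0.002,0.0025,0.09],255],[[0,0,0],[-0.002,0.0025,0.09],255]], squeeze=25)

```text
time: 18.5
position: [0.4794, 0.1101, 0.0353]
tool_rot: [-2.266, -2.176, -0.001]
ft_force: [0.4, 0.1, 1.1]
grip_width: 0.102
```

```bash
python3 - <<'E'
from h import *
from bench import ctrl
s=state();print(s['time'],s['position'],s['grip_width'],s['ft_force'])
C=cam('wrist'); im=ctrl.get_image("wrist")[:,:,::-1]
a=ctrl.get_image("scene")[:,:,::-1]; b=ctrl.get_image("side")[:,:,::-1]
cv2.imwrite("pics/w12.png",im); cv2.imwrite("pics/sc12.png",a);cv2.imwrite("pics/sd12.png",b)
o=np.zeros((600,800,3),np.uint8)
o[:300,:400]=cv2.resize(im,(400,300)); o[:300,400:]=cv2.resize(a[175:250,335:435],(400,300),interpolation=2); o[300:,:400]=cv2.resize(b[265:340,270:370],(400,300),interpolation=2)
cv2.imwrite("pics/m12.png",o)
E
```

```text
18.5 [0.47940091 0.1100528  0.0352883 ] 0.10236567188830706 [0.44844184 0.09773078 1.07643629]
```

View pics/m12.png

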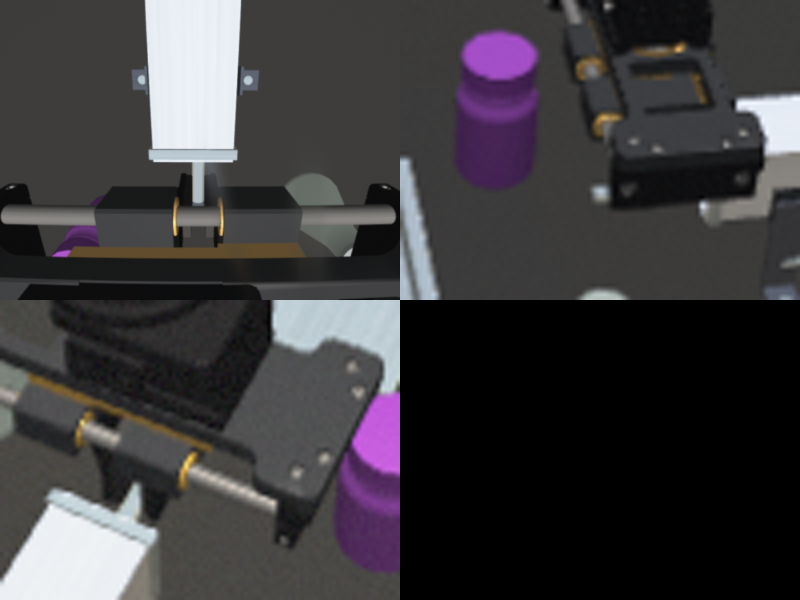

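```bash
python3 - <<'E'
from h import *
S,D=cam('scene'),cam('side')
s=state()
R1=down(np.radians(90+np.degrees(.0885))); p1=np.array([.6618,-.1685,.0006])
R2=R.from_rotvec(s['tool_rot']).as_matrix(); p2=s['position']
R3=down(np.radians(90+3)); p3=np.array([.6196,-.1698,.0261])
def f(v):
    X,Y,Z=v
    return np.concatenate([proj(S,p1+R1@[X,-Y,Z])[0]-[233.3,312.5],proj(S,p1+R1@[X,Y,Z])[0]-[322.3,294.5],
     proj(D,p2+R2@[X,-Y,Z])[0]-[341.2,325], proj(S,p3+R3@[X,-Y,Z])[0]-[180+195/4,230+220/4],proj(S,p3+R3@[X,Y,Z])[0]-[180+552/4,230+162/4]])
r=least_squares(f,[0,.09,-.05]); print(r.x,r.fun.round(1))
E
```

```text
[ 0.00615622  0.08420318 -0.04670612] [-1.1 -1.1 -4.6  0.1  6.8  1.1  0.2  0.1 -3.9  0.8]
```

```bash
python3 - <<'E'
from h import *
C=cam('wrist'); s=state(); R2=R.from_rotvec(s['tool_rot']).as_matrix(); p2=s['position']
for X in(0,.01,.02,.03,.0375):
  print(X,[proj(C,p2+R2@[X,.0,Z])[0].round(0).tolist() for Z in(.0,-.0145,-.03,-.05,-.056,-.07,-.09)])
for Y in(.06,.075,.085,.095): print(Y,[proj(C,p2+R2@[0.01,Y,Z])[0].round(0).tolist() for Z in(-.05,-.07)])
E
```

```text
0 [[317.0, 279.0], [317.0, 291.0], [317.0, 306.0], [317.0, 328.0], [317.0, 336.0], [318.0, 358.0], [318.0, 397.0]]
0.01 [[317.0, 262.0], [317.0, 273.0], [317.0, 286.0], [317.0, 307.0], [318.0, 315.0], [318.0, 334.0], [318.0, 371.0]]
0.02 [[317.0, 245.0], [317.0, 254.0], [317.0, 266.0], [317.0, 285.0], [318.0, 292.0], [318.0, 309.0], [318.0, 342.0]]
0.03 [[317.0, 227.0], [317.0, 235.0], [317.0, 245.0], [317.0, 262.0], [318.0, 268.0], [318.0, 283.0], [318.0, 313.0]]
0.0375 [[317.0, 213.0], [317.0, 220.0], [317.0, 229.0], [318.0, 244.0], [318.0, 249.0], [318.0, 263.0], [318.0, 289.0]]
0.06 [[463.0, 307.0], [483.0, 333.0]]
0.075 [[498.0, 306.0], [524.0, 333.0]]
0.085 [[522.0, 306.0], [551.0, 333.0]]
0.095 [[545.0, 306.0], [577.0, 332.0]]
```

View pics/w12.png

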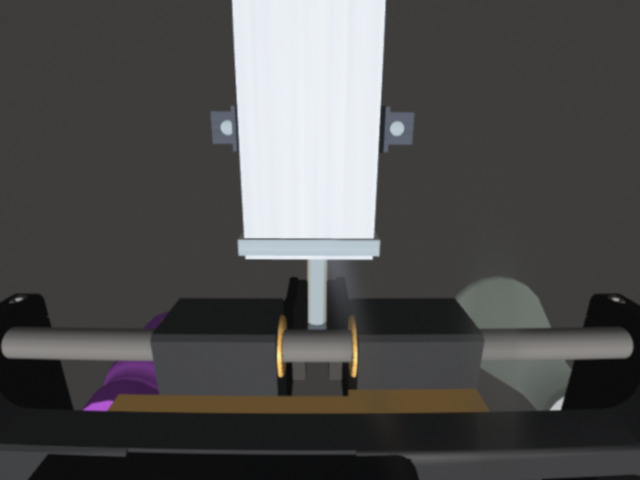

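```bash
python3 - <<'E'
from h import *
C=cam('wrist'); s=state()
print(onz(C,[[317,255.5],[317,238]],.098)); print(onz(C,[[238,240],[380,240]],.098))
print('end',onz(C,[[317,324],[317,328]],.062))
E
```

```text
[[0.48075844 0.1473864  0.098     ]
 [0.4810248  0.15388099 0.098     ]]
[[0.45338797 0.15428402 0.098     ]
 [0.50299646 0.15224064 0.098     ]]
end [[0.4787606  0.09812968 0.062     ]
 [0.47866846 0.09588246 0.062     ]]
```

```bash
python3 - <<'E'
from h import *
S,D=cam('scene'),cam('side'); s=state(); R2=R.from_rotvec(s['tool_rot']).as_matrix(); p2=s['position']
for X in(-.0375,-.02,0,.02,.0375): print(X,[proj(S,p2+R2@[X,.095,Z])[0].round(1).tolist() for Z in(-.045,-.056,-.07)],[proj(D,p2+R2@[X,-.095,Z])[0].round(1).tolist() for Z in(-.045,-.056,-.07)])
for n,C,c,(r0,r1,c0,c1) in(('S',S,'sc12',(160,260,335,469)),('D',D,'sd12',(250,350,250,384))):
    im=cv2.imread(f'pics/{c}.png')[r0:r1,c0:c1]; im=cv2.resize(im,None,fx=5.9,fy=5.9,interpolation=2); cv2.imwrite(f'pics/big{n}.png',im)
E
```

```text
-0.0375 [[386.0, 246.8], [386.4, 243.0], [386.9, 238.0]] [[363.6, 309.1], [364.1, 305.7], [364.7, 301.2]]
-0.02 [[394.4, 246.1], [394.8, 242.2], [395.4, 237.2]] [[359.8, 317.0], [360.2, 313.6], [360.8, 309.1]]
0 [[403.9, 245.2], [404.4, 241.3], [405.1, 236.3]] [[355.3, 326.1], [355.7, 322.8], [356.2, 318.4]]
0.02 [[413.4, 244.3], [414.0, 240.5], [414.7, 235.5]] [[350.6, 335.6], [351.0, 332.3], [351.4, 328.0]]
0.0375 [[421.7, 243.6], [422.3, 239.7], [423.1, 234.7]] [[346.4, 344.1], [346.8, 340.8], [347.1, 336.6]]
```

View pics/bigS.png

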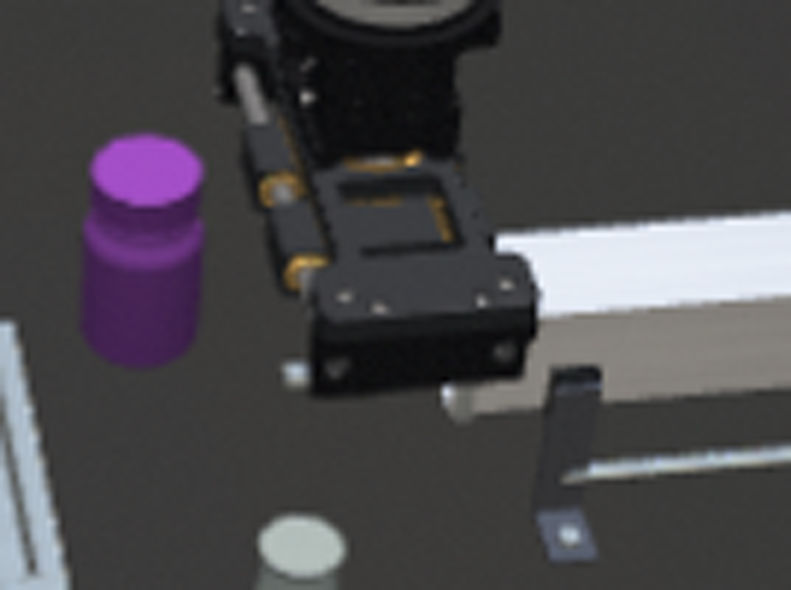

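View pics/bigD.png

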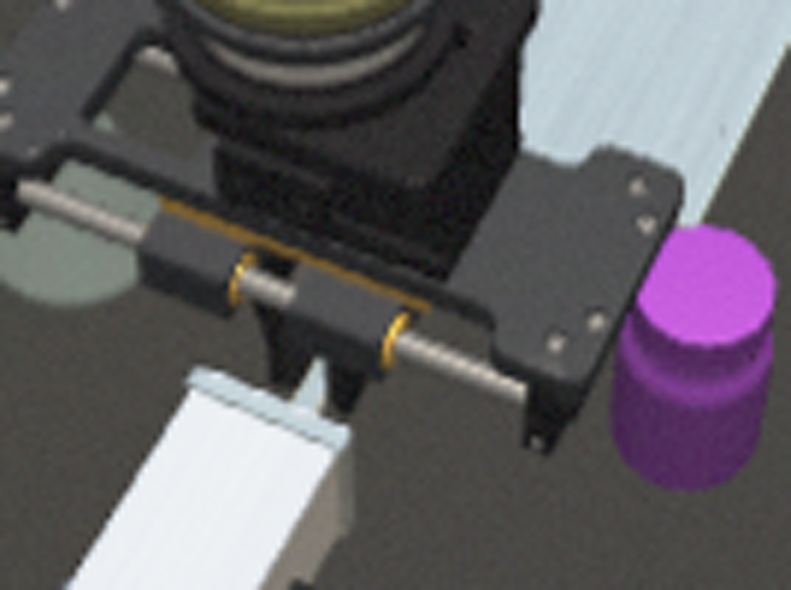

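Call:
step_arm(plan=[[[0,0,0],[-0.005,0,0],255],[[0,0,0],[-0.015,0,0],255],[[0,0,0],[-0.027,0,0],255],[[0,0,0],[-0.039,0,0],255],[[0,0,0],[-0.05,0,0],255],[[0,0,0],[-0.056,0,0],255],[[0,0,0],[-0.057,0,0],255],[[0,0,0],[-0.057,0,0],255],[[0,0,0],[-0.057,0,0],255],[[0,0,0],[-0.057,0,0],255]])

```text
time: 19.9
position: [0.4769, 0.053, 0.035]
tool_rot: [2.266, 2.176, -0.0]
ft_force: [0.1, -1.2, -0.2]
grip_width: 0.101
```

```bash
python3 - <<'E'
from h import *
from bench import ctrl
s=state();print(s['time'],s['position'],s['grip_width'],s['ft_force'])
C=cam('wrist'); im=ctrl.get_image("wrist")[:,:,::-1]
a=ctrl.get_image("scene")[:,:,::-1]; b=ctrl.get_image("side")[:,:,::-1]
cv2.imwrite("pics/w13.png",im); cv2.imwrite("pics/sc13.png",a);cv2.imwrite("pics/sd13.png",b)
o=np.zeros((600,800,3),np.uint8)
o[:300,:400]=cv2.resize(im,(400,300)); o[:300,400:]=cv2.resize(a[175:250,335:435],(400,300),interpolation=2); o[300:,:400]=cv2.resize(b[265:340,270:370],(400,300),interpolation=2)
cv2.imwrite("pics/m13.png",o)
E
```

```text
19.9 [0.47688582 0.05301511 0.03503187] 0.10113525069630899 [ 0.10798553 -1.22831853 -0.18373093]
```

View pics/m13.png

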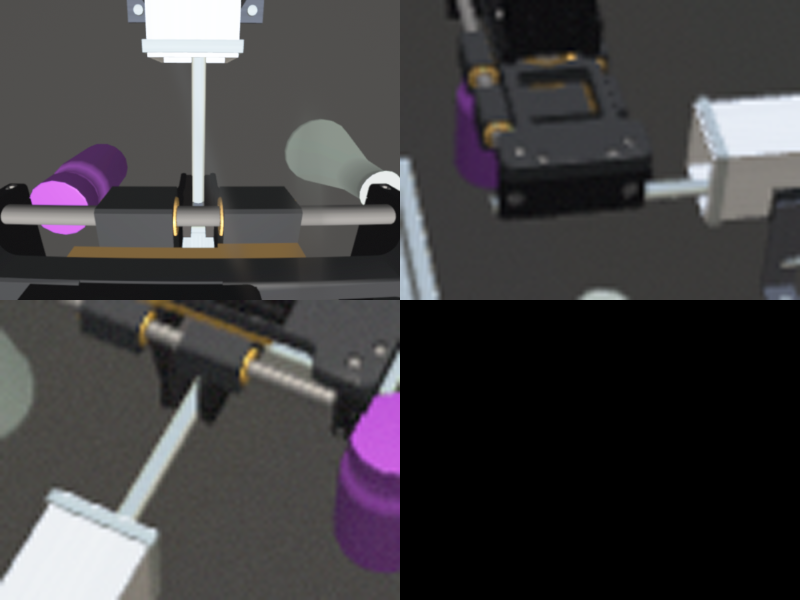

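```bash
python3 - <<'E'
from h import *
S=cam('scene');C=cam('wrist')
print(onz(S,[[358,225]],.057)[0], onz(C,[[317,93*1.6]],.098),onz(C,[[317,78*1.6]],.098))
E
```

```text
[0.47289402 0.03197812 0.057     ] [[0.47971015 0.12723186 0.098     ]] [[0.48001438 0.13469039 0.098     ]]
```

```bash
python3 - <<'E'
from h import *
C=cam('wrist')
print(onz(C,[[317,84],[317,64]],.098),onz(C,[[317,98]],.052))
E
```

```text
[[0.48050905 0.14681664 0.098     ]
 [0.48074216 0.15253052 0.098     ]] [[0.48047185 0.14567943 0.052     ]]
```

View pics/w13.png

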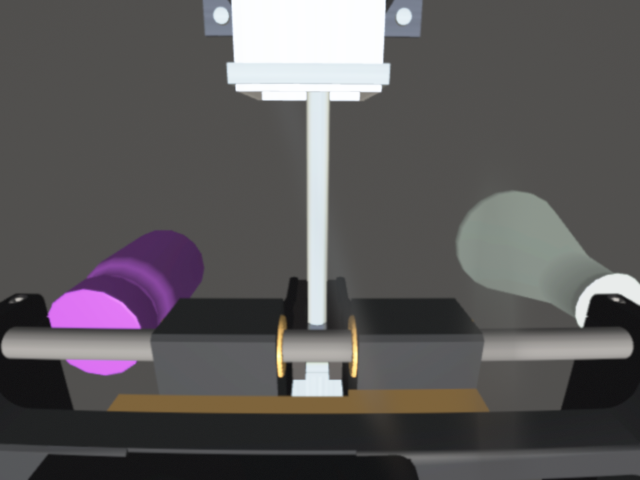

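```bash
python3 - <<'E'
from h import *
D=cam('side'); S=cam('scene')
s=state(); R2=R.from_rotvec(s['tool_rot']).as_matrix()
b=cv2.imread('pics/sd13.png'); p2=s['position']
cv2.imwrite('pics/f13.png',cv2.resize(b[270:330,290:350],None,fx=9,fy=9,interpolation=2))
for X in(.0095,-.0095):
  for Y in(-.005,-.02,.005,.02):
    print(X,Y,[((proj(D,p2+R2@[X,Y,Z])[0]-[290,270])*9).round(0).tolist() for Z in(-.03,-.02,-.01,0)])
E
```

```text
0.0095 -0.005 [[267.0, 192.0], [267.0, 220.0], [267.0, 247.0], [267.0, 274.0]]
0.0095 -0.02 [[333.0, 219.0], [333.0, 246.0], [332.0, 274.0], [332.0, 300.0]]
0.0095 0.005 [[222.0, 175.0], [223.0, 203.0], [223.0, 230.0], [224.0, 257.0]]
0.0095 0.02 [[157.0, 149.0], [158.0, 177.0], [159.0, 204.0], [160.0, 231.0]]
-0.0095 -0.005 [[306.0, 123.0], [306.0, 151.0], [306.0, 179.0], [305.0, 206.0]]
-0.0095 -0.02 [[373.0, 149.0], [372.0, 177.0], [371.0, 205.0], [370.0, 231.0]]
-0.0095 0.005 [[263.0, 106.0], [263.0, 134.0], [263.0, 162.0], [263.0, 189.0]]
-0.0095 0.02 [[198.0, 81.0], [198.0, 109.0], [199.0, 137.0], [199.0, 164.0]]
```

View pics/f13.png

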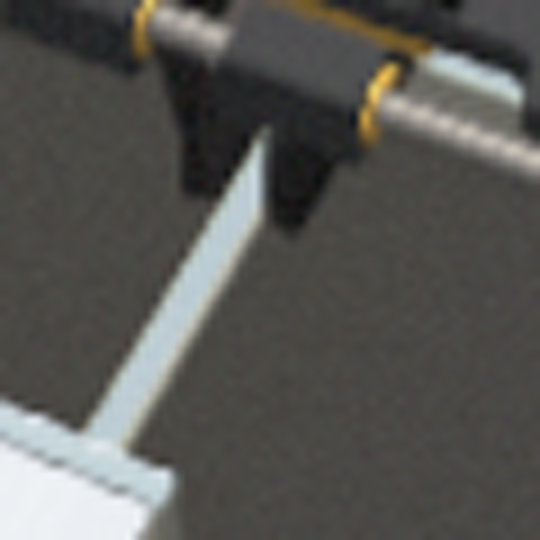

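Call:
step_arm(plan=[[[0,0,0],[0,0,0],190],[[0,0,0],[0,0,0],190],[[0,0,0],[0.01,0,0],190],[[0,0,0],[0.035,0,0],190],[[0,0,0],[0.06,0,0],190],[[0,0,0],[0.077,0,0],190],[[0,0,0],[0.08,0,0],190],[[0,0,0],[0.08,0,0],255],[[0,0,0],[0.08,0,0],255],[[0,0,0],[0.08,0,0],255]], squeeze=30)

```text
time: 21.3
position: [0.4803, 0.132, 0.0351]
tool_rot: [2.268, 2.174, 0.0]
ft_force: [0.1, -1.1, 0.5]
grip_width: 0.101
```

```bash
python3 - <<'E'
from h import *
from bench import ctrl
s=state();print(s['time'],s['position'],s['grip_width'],s['ft_force'])
C=cam('wrist'); im=ctrl.get_image("wrist")[:,:,::-1]
a=ctrl.get_image("scene")[:,:,::-1]; b=ctrl.get_image("side")[:,:,::-1]
cv2.imwrite("pics/w14.png",im); cv2.imwrite("pics/sc14.png",a);cv2.imwrite("pics/sd14.png",b)
o=np.zeros((600,800,3),np.uint8)
o[:300,:400]=cv2.resize(im,(400,300)); o[:300,400:]=cv2.resize(a[175:250,335:435],(400,300),interpolation=2); o[300:,:400]=cv2.resize(b[265:340,270:370],(400,300),interpolation=2)
cv2.imwrite("pics/m14.png",o)
E
```

```text
21.3 [0.48027628 0.13202705 0.03511262] 0.10144439575218259 [ 0.06091796 -1.05867731  0.47878387]
```

View pics/m14.png

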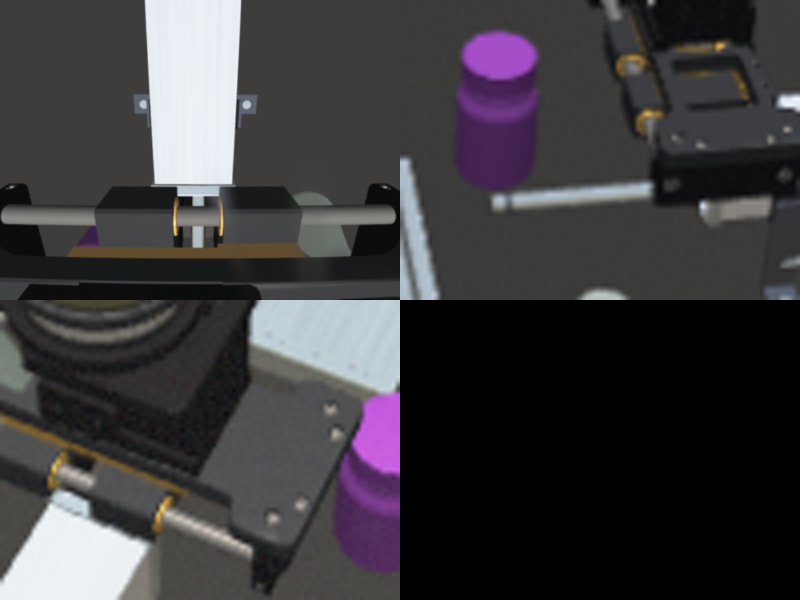

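Call:
step_arm(plan=[[[0,0,0],[-0.005,0,-0.001],255],[[0,0,0],[-0.017,0,-0.002],255],[[0,0,0],[-0.034,0,-0.002],255],[[0,0,0],[-0.052,0,-0.002],255],[[0,0,0],[-0.07,0,-0.002],255],[[0,0,0],[-0.088,0,-0.002],255],[[0,0,0],[-0.106,0,-0.002],255],[[0,0,0],[-0.124,0,-0.002],255],[[0,0,0],[-0.142,0,-0.002],255],[[0,0,0],[-0.156,0,-0.003],255]])

```text
time: 22.7
position: [0.4736, -0.0243, 0.0381]
tool_rot: [2.267, 2.175, -0.0]
ft_force: [0.2, 0.2, -1.1]
grip_width: 0.1
```

```bash
python3 - <<'E'
from h import *
from bench import ctrl
s=state();print(s['time'],s['position'],s['grip_width'],s['ft_force'],s['torque'])
C=cam('wrist'); im=ctrl.get_image("wrist")[:,:,::-1]
a=ctrl.get_image("scene")[:,:,::-1]; b=ctrl.get_image("side")[:,:,::-1]
cv2.imwrite("pics/w15.png",im); cv2.imwrite("pics/sc15.png",a);cv2.imwrite("pics/sd15.png",b)
o=np.zeros((600,800,3),np.uint8)
o[:300,:400]=cv2.resize(im,(400,300)); o[:300,400:]=cv2.resize(a[150:300,235:435],(400,300),interpolation=2); o[300:,:400]=cv2.resize(b[190:340,240:440],(400,300),interpolation=2)
cv2.imwrite("pics/m15.png",o)
E
```

```text
22.7 [ 0.47363374 -0.02434388  0.0380677 ] 0.10005935722165296 [ 0.23458889  0.21807662 -1.13325892] [-0.13189043  0.05045291 -0.02341935]
```

View pics/m15.png

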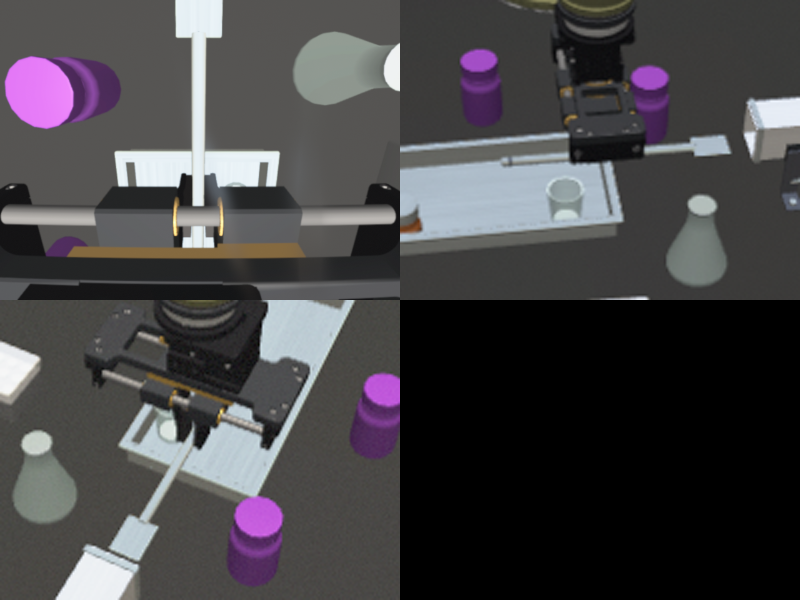

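```bash
python3 - <<'E'
from h import *
S=cam('scene');D=cam('side')
e=onz(S,[[287.3,230.7],[399.5,222.5]],.06); print(e,e.mean(0),np.linalg.norm(e[1]-e[0]))
print('blade end tri',tri([(S,(399.3,222.3)),(D,(240+122/2,190+(552-300)/2))]))
g=np.array([.4403,-.1909])
plan([((.4735,-.03,.06),-2.4,255,0),((g[0],g[1],.06),-2.4,255,1)],step=.03)
E
python3 det.py c beaker weigh_jar; python3 fit.py c
```

```text
[[ 0.46837878 -0.12396759  0.06      ]
 [ 0.48343481  0.12303159  0.06      ]] [ 4.75906796e-01 -4.68002427e-04  6.00000000e-02] 0.24745762606645605
blade end tri [0.48314147 0.12204614 0.0608528 ]
 1 [[0,0,-0.001],[-0.0063,-0.0001,-0.0219],255]
 2 [[0,0,-0.001],[-0.0334,-0.0044,-0.0219],255]
 3 [[0,0,-0.001],[-0.0604,-0.0088,-0.0219],255]
 4 [[0,0,-0.001],[-0.0874,-0.0132,-0.0219],255]
 5 [[0,0,-0.001],[-0.1144,-0.0176,-0.0219],255]
 6 [[0,0,-0.001],[-0.1415,-0.022,-0.0219],255]
 7 [[0,0,-0.001],[-0.1685,-0.0264,-0.0219],255]
 8 [[0,0,-0.001],[-0.1685,-0.0264,-0.0219],255]
scene beaker [(0.59, [309, 239, 17, 20])]
scene weigh_jar [(0.56, [230, 247, 16, 18])]
side beaker [(0.59, [317, 246, 11, 14])]
side weigh_jar []
beaker ['scene', 'side'] [ 0.5093 -0.0646] rms 6.12
beaker ['scene'] [ 0.5007 -0.0647] rms 2.42
beaker ['side'] [ 0.5182 -0.0605] rms 7.19
weigh_jar ['scene'] [ 0.4965 -0.2406] rms 2.57
```

Call:
step_arm(plan=[[[0,0,0],[-0.008,0,-0.01],255],[[0,0,0],[-0.034,-0.005,-0.012],255],[[0,0,0],[-0.062,-0.01,-0.012],255],[[0,0,0],[-0.09,-0.015,-0.012],255],[[0,0,0],[-0.118,-0.02,-0.012],255],[[0,0,0],[-0.144,-0.025,-0.012],255],[[0,0,0],[-0.162,-0.028,-0.01],255],[[0,0,0],[-0.1685,-0.028,0],255],[[0,0,0],[-0.1685,-0.028,0.015],255],[[0,0,0],[-0.1685,-0.028,0.03],255]])

```text
time: 24.4
position: [0.4393, -0.1908, 0.0084]
tool_rot: [2.266, 2.175, 0.001]
ft_force: [-0.1, -0.9, -2.1]
grip_width: 0.104
```

```bash
python3 - <<'E'
from h import *
from bench import ctrl
s=state();print(s['time'],s['position'],s['grip_width'],s['ft_force'],s['torque'])
C=cam('wrist'); im=ctrl.get_image("wrist")[:,:,::-1]
a=ctrl.get_image("scene")[:,:,::-1]; b=ctrl.get_image("side")[:,:,::-1]
cv2.imwrite("pics/w16.png",im); cv2.imwrite("pics/sc16.png",a);cv2.imwrite("pics/sd16.png",b)
o=np.zeros((600,800,3),np.uint8)
o[:300,:400]=cv2.resize(im,(400,300)); o[:300,400:]=cv2.resize(a[150:300,185:385],(400,300),interpolation=2); o[300:,:400]=cv2.resize(b[140:290,260:460],(400,300),interpolation=2)
cv2.imwrite("pics/m16.png",o)
E
```

```text
24.4 [ 0.43926159 -0.19080862  0.00836984] 0.10355667380352747 [-0.07405879 -0.94963353 -2.10328879] [-0.05228471  0.01697158 -0.00899835]
```

View pics/m16.png

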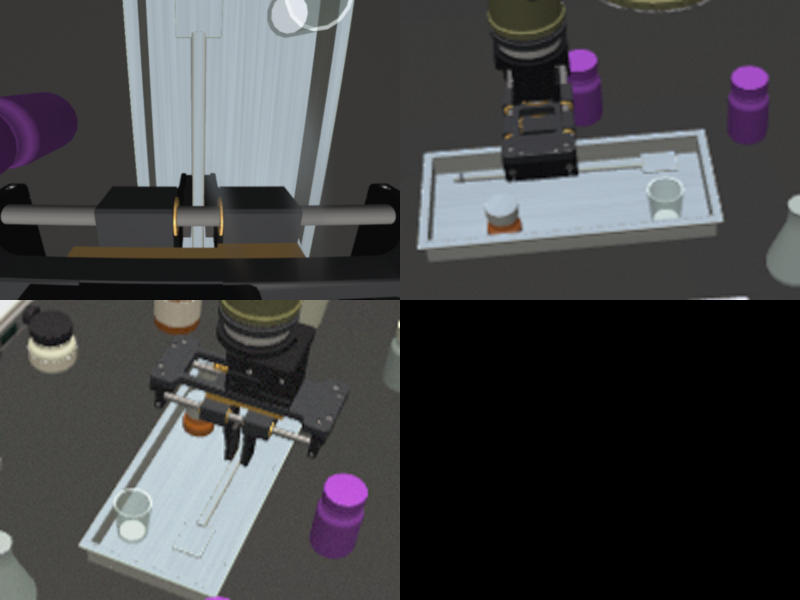

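Call:
step_arm(plan=[[[0,0,0],[0,0,0.004],255],[[0,0,0],[0,0,0.009],255],[[0,0,0],[0,0,0.013],255],[[0,0,0],[0,0,0.016],255],[[0,0,0],[0,0,0.018],255],[[0,0,0],[0,0,0.019],255],[[0,0,0],[0,0,0.0195],255],[[0,0,0],[0,0,0.02],255],[[0,0,0],[0,0,0.02],255],[[0,0,0],[0,0,0.02],255]])

```text
time: 25.8
position: [0.439, -0.1902, -0.0119]
tool_rot: [2.266, 2.175, 0.0]
ft_force: [-0.3, -0.4, -1.5]
grip_width: 0.099
```

```bash
python3 - <<'E'
from h import *
from bench import ctrl
s=state();print(s['time'],s['position'],s['grip_width'],s['ft_force'],s['torque'])
a=ctrl.get_image("scene")[:,:,::-1]; b=ctrl.get_image("side")[:,:,::-1]
o=np.zeros((450,800,3),np.uint8)
o[:,:400]=cv2.resize(a[190:250,195:355],(400,150),interpolation=2).repeat(3,0)[:450] if 0 else cv2.resize(a[190:280,220:300],(400,450),interpolation=2); o[:,400:]=cv2.resize(b[190:280,310:390],(400,450),interpolation=2)
cv2.imwrite("pics/m17.png",o)
E
```

```text
25.8 [ 0.43896275 -0.1902319  -0.01190708] 0.09876551485480728 [-0.26188967 -0.40604255 -1.52342734] [-0.20567832  0.09820283  0.01645028]
```

View pics/m17.png

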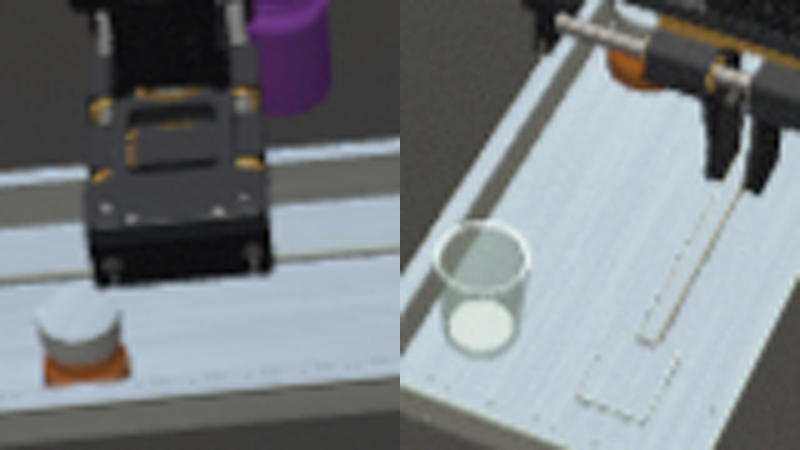

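Call:
step_arm(plan=[[[0,0,0],[0,0,0.0003],255],[[0,0,0],[0,0,0.0006],255],[[0,0,0],[0,0,0.0009],255],[[0,0,0],[0,0,0.0012],255],[[0,0,0],[0,0,0.0014],255],[[0,0,0],[0,0,0.0016],255],[[0,0,0],[0,0,0.0018],255],[[0,0,0],[0,0,0.002],255],[[0,0,0],[0,0,0.002],255],[[0,0,0],[0,0,0.002],255]])

```text
time: 27.15
position: [0.4389, -0.1902, -0.0139]
tool_rot: [-2.266, -2.175, -0.0]
ft_force: [-1.3, 0.5, 1.9]
grip_width: 0.097
```

Call:
step_arm(plan=[[[0,0,0],[0,0,0.0003],255],[[0,0,0],[0,0,0.0003],255],[[0,0,0],[0,0,0.0003],225],[[0,0,0],[0,0,0.0003],218],[[0,0,0],[0,0,0.0003],200],[[0,0,0],[0,0,0.0003],180],[[0,0,0],[0,0,0.0003],180],[[0,0,0],[0,0,-0.01],180],[[0,0,0],[0,0,-0.04],180],[[0,0,0],[0,0,-0.09],180]])

```text
time: 28.4
position: [0.4377, -0.1903, 0.0765]
tool_rot: [-2.266, -2.173, 0.005]
ft_force: [0.4, 1.2, 1.5]
grip_width: 0.293
```

```bash
python3 - <<'E'
from h import *
from bench import ctrl
s=state();print(s['time'],s['position'],s['grip_width'],s['ft_force'])
im=ctrl.get_image("wrist")[:,:,::-1]
a=ctrl.get_image("scene")[:,:,::-1]; b=ctrl.get_image("side")[:,:,::-1]
o=np.zeros((600,800,3),np.uint8)
o[:300,:400]=cv2.resize(im,(400,300)); o[:300,400:]=cv2.resize(a[150:300,185:385],(400,300),interpolation=2); o[300:,:400]=cv2.resize(b[140:290,260:460],(400,300),interpolation=2); o[300:,400:]=cv2.resize(b,(400,300))
cv2.imwrite("pics/m18.png",o)
plan([((.45,-.19,.2),-2.4,140,0),((.50,.05,.3),-2.4,140,0)])
E
```

```text
28.4 [ 0.43770721 -0.19029739  0.07652458] 0.29293746382425423 [0.39575491 1.19777517 1.45790352]
 1 [[0.006,-0.002,0],[0.0004,0.0031,-0.0404],140]
 2 [[0.006,-0.002,0.001],[0.0008,0.0063,-0.0808],140]
 3 [[0.006,-0.002,0.001],[0.0011,0.0094,-0.1212],140]
 4 [[0.006,-0.002,0.001],[0.0495,0.0176,-0.1411],140]
 5 [[0.006,-0.002,0.001],[0.0979,0.0258,-0.1609],140]
 6 [[0.006,-0.002,0.001],[0.1463,0.0339,-0.1808],140]
 7 [[0.006,-0.002,0.001],[0.1947,0.0421,-0.2006],140]
 8 [[0.006,-0.002,0.001],[0.2431,0.0503,-0.2205],140]
```

View pics/m18.png

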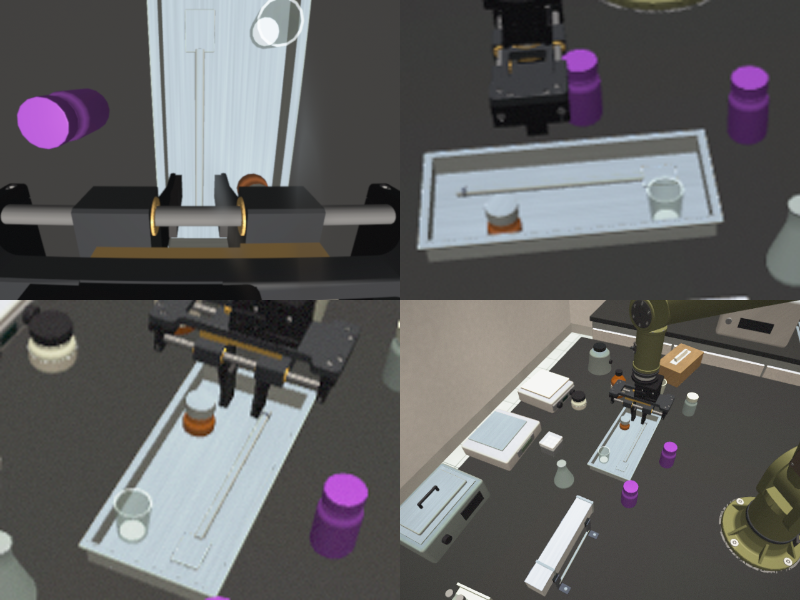

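Call:
step_arm(plan=[[[0,0,0],[0,0.003,-0.04],180],[[0,0,0],[0,0.006,-0.08],180],[[0,0,0],[0,0.009,-0.12],180],[[0,0,0],[0.05,0.018,-0.14],180],[[0,0,0],[0.098,0.026,-0.16],180],[[0,0,0],[0.146,0.034,-0.18],180],[[0,0,0],[0.195,0.042,-0.2],180],[[0,0,0],[0.243,0.05,-0.22],180],[[0,0,0],[0.29,0.05,-0.22],180],[[0,0,0],[0.33,0.05,-0.22],180]])

```text
time: 29.8
position: [0.5019, 0.1394, 0.2951]
tool_rot: [-2.265, -2.176, 0.003]
ft_force: [0.3, -0.4, -0.9]
grip_width: 0.29
```

```bash
python3 det.py d tray beaker weigh_jar tip_box cream_jar amber_bottle tub flask sample_bottle; python3 fit.py d
python3 - <<'E'
import cv2
a=cv2.imread('pics/scene_d.png')[180:330,175:415];cv2.imwrite('pics/dS.png',cv2.resize(a,None,fx=3,fy=3,interpolation=2))
a=cv2.imread('pics/side_d.png')[140:330,250:450];cv2.imwrite('pics/dD.png',cv2.resize(a,None,fx=3,fy=3,interpolation=2))
E
```

```text
scene tray [(0.75, [193, 212, 150, 67])]
scene beaker [(0.85, [308, 239, 20, 20])]
scene weigh_jar [(0.64, [228, 246, 17, 19])]
scene tip_box [(0.89, [326, 300, 36, 41]), (0.43, [228, 246, 17, 20])]
scene cream_jar [(0.82, [201, 319, 32, 40])]
scene amber_bottle [(0.82, [129, 267, 36, 55])]
scene tub [(0.74, [104, 232, 35, 40]), (0.27, [309, 238, 18, 23]), (0.23, [231, 247, 17, 20])]
scene flask [(0.83, [368, 250, 30, 43])]
scene sample_bottle [(0.97, [347, 181, 19, 42]), (0.69, [267, 176, 17, 38]), (0.68, [141, 182, 28, 41]), (0.4, [232, 248, 15, 16])]
side tray [(0.87, [301, 166, 120, 124])]
side beaker [(0.61, [317, 234, 19, 27])]
side weigh_jar [(0.61, [353, 187, 16, 19])]
side tip_box [(0.96, [219, 212, 44, 36]), (0.66, [344, 193, 50, 76]), (0.27, [336, 109, 24, 47])]
side cream_jar []
side amber_bottle [(0.68, [336, 109, 21, 46])]
side tub [(0.97, [399, 123, 26, 33])]
side flask [(0.67, [243, 256, 36, 44]), (0.53, [344, 193, 48, 81]), (0.4, [201, 314, 114, 158])]
side sample_bottle [(0.87, [351, 289, 28, 41]), (0.71, [342, 191, 50, 81]), (0.63, [415, 224, 29, 45]), (0.59, [453,
[... 538 characters left out ...]
0.6972 -0.0426 -0.0819] rms 1.18
tip_box ['side'] [ 0.7012 -0.0435 -0.0688] rms 0.97
cream_jar ['scene'] [ 0.7121 -0.286 ] rms 1.46
amber_bottle ['scene', 'side'] [ 0.5947 -0.417 ] rms 1.42
amber_bottle ['scene'] [ 0.5922 -0.4172] rms 0.6
amber_bottle ['side'] [ 0.5987 -0.4211] rms 1.33
sample_bottle ['scene', 'side'] [0.3818 0.0537] rms 0.91
sample_bottle ['scene'] [0.3805 0.0527] rms 0.76
sample_bottle ['side'] [0.3822 0.0547] rms 0.86
tub ['scene', 'side'] [ 0.4463 -0.491 ] rms 1.3
tub ['scene'] [ 0.4425 -0.4907] rms 0.78
tub ['side'] [ 0.4502 -0.4944] rms 0.93
flask ['scene', 'side'] [0.5977 0.0604] rms 1.17
flask ['scene'] [0.5945 0.061 ] rms 0.51
flask ['side'] [0.6003 0.0596] rms 1.05
```

View pics/dS.png

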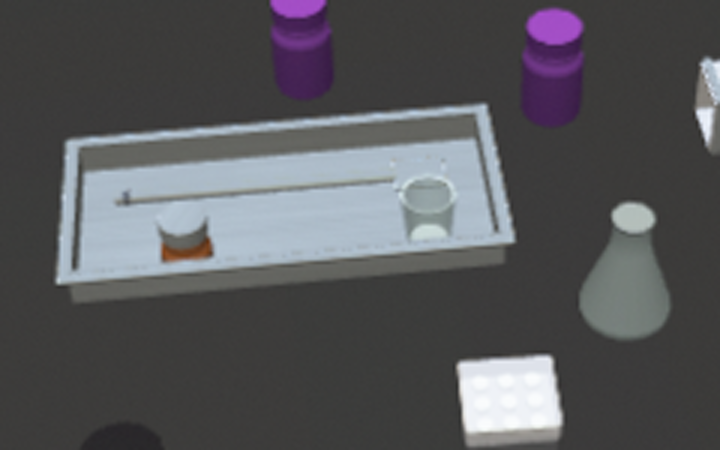

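View pics/dD.png

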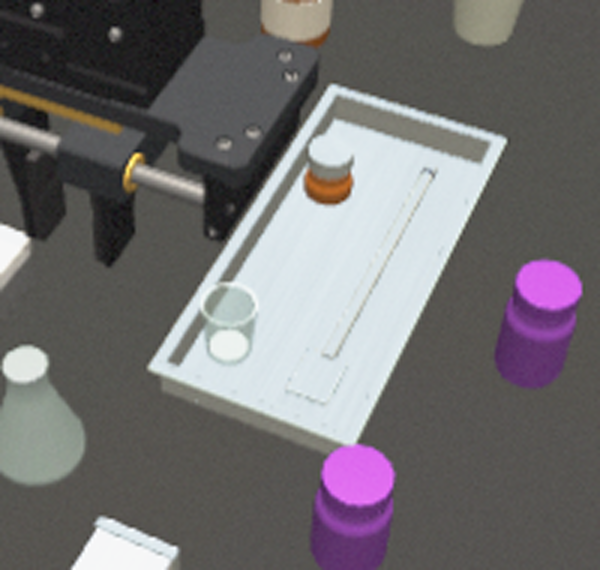

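View pics/scene_d.png

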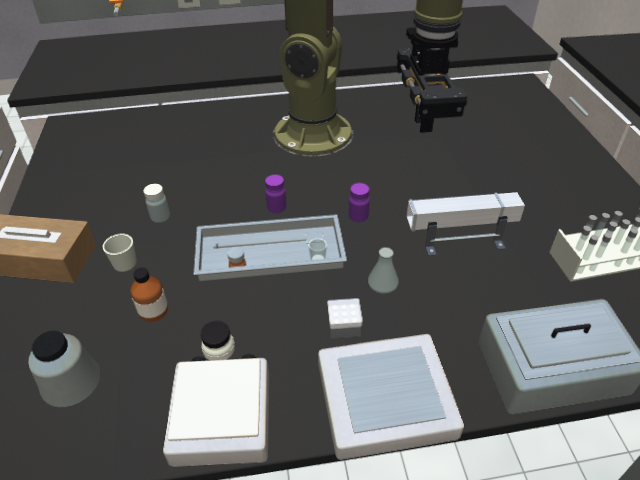

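```bash
python3 - <<'E'
from bench import ctrl
s=ctrl.get_state(); print(s['time'],s['ft_force'],abs(s['qd']).max())
print(ctrl.close_job())
E
```

```text
30.8 [0.36321824 0.10364666 0.68374575] 0.002712547753662878
the job is handed in; nothing more can be done
None
```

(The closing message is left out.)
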